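Plate up two dessert tasting sets

ROBOT

A 7-joint arm with a two-finger parallel gripper is mounted at the origin on the work surface. World frame = base frame: x ahead of the robot, y to its left, z up, the work surface at z = 0. Lengths are in m, angles in rad, forces in N, time in s.
With the tool pointing down it reaches from about 0.425 to 0.925 m from the base axis. Payload 6.8 kg.
Tool frame: the origin (TCP) lies midway between the tips of the shut fingers; the grasp point (between the pads) lies 19 mm behind it; y points along the fingers, x is the direction in which the jaws open and shut, and the axes are right-handed (so a half turn about y gives the same grasp; the last joint's range is limited). The gripper opens to 88 mm and grips with 3 to 60 N. Pads are 20 mm wide; open, the fingers measure 115 mm over their backs; the gripper's body (75 mm by 178 mm) begins 61 mm behind the grasp point.
Start: joints at [1.132, 0.477, 0.022, 1.555, -0.011, 1.109, -0.083], TCP at [0.219, -0.638, 0.223] pointing down, gripper open.
Joint ranges: [-2.96, 2.96], [-0.34, 2.1], [-1.41, 1.46], [0.24, 2.44], [-1.37, 4.51], [0.17, 1.92], [-2.96, 2.96]. Speed limits (rad/s): [2.39, 2.39, 3.14, 3.14, 3.14, 3.14, 3.14].

INTERFACE

Orientations are given as a unit quaternion [x, y, z, w].
In Python, from plant import manip gives the robot as it stands. The module is installed in compiled form; this text tells all that it offers.
- The arm moves only by the tool step_arm, never from a script. Its argument "commands" is a list of rows, each a list of 7 numbers: the shift along the tool's x, y, z in mm, then the turn, a rotation vector about the tool's x, y, z in rad, then the opening in per cent of the stroke, from 0 (shut) to 100 (fully open). A call has 1 to 5 rows; each row shifts and turns the pose as measured when the row begins, along the tool's axes as they then stand; what a row does not reach is not made up. A row lasts 1/8 s, in which the tool goes at most 62.5 mm and 10.7 degrees, less where a joint would pass 70% of its speed; a pose out of reach is approached as far as the arm can. A call is refused whole if a number of a shift passes 62.5 or a number of a turn 0.188, either way. A call with a gripper value outside its range is refused whole. The fingers move at their own pace and stop on an object; the grip force is fixed at half the most. Time passes only in rows, so rows that do not move let the fingers close. It gives the time, the measured TCP pose, the force and the opening at its end, in the units of the state.
- manip.read_state(): the state, without advancing time (a new reading comes with each control period).
- manip.capture(name): name is "scene" or "top" or "wrist"; returns the picture (400x640x3 uint8, red, green, blue); there is no depth.
- manip.get_calibration(name): a dict with "vertical_fov" (degrees; the focal length in pixels is half the picture's height over the tangent of half this angle, whatever the lens; pixels are square), "cx", "cy" (the principal point, pixels), "dist" ([k1, k2, p1, p2, k3] as OpenCV has them; the pictures are not rectified), "origin" and "orientation" of the camera in the world; the wrist camera has in their place "tool_from_camera" (4x4, takes a point from camera to tool coordinates, whose origin is the TCP and whose axes are the tool frame's). Camera axes: x right, y down, z forward; pixel columns grow to the right and rows downward; lengths in m; the calibration is good to about 2 mm. A picture is of the moment at which its call begins: read the wrist's pose just before it. get_calibration takes no time and is no camera call.
- manip.finish_job(): hands the job in, once; it reports no verdict.
The state is a dict: "clock": time; "q": joint angles; "joint_vel": joint speeds; "joint_efforts": joint torques, N m; "tool_pos": TCP position; "ee_rot": TCP orientation; "wrist_force": force on the tool from outside, world axes, zero at the start; "moment": the same for the moment, N m; "width": finger opening in m.
Only numpy, scipy, OpenCV 4.12 (cv2) and the standard library are available. Lean on these libraries where they do the work, as an engineer would, in place of code of your own. Each camera call takes 0.05 s, during which the arm holds its last target.

TASK

Make up the two tasting sets from the cakes on the baking sheet. Oblong platter: the bar crosswise in the middle, with the dome centred in the space on one side of it and the ring on the other, all along the platter's centre line; round plate: the square and the drum side by side about its middle, on the flat. Set each down gently and upright, the pieces not touching one another, and leave the triangle and the half-moon on the sheet and both plates where they are.

Things in the scene. Friction and masses are not known exactly. Their poses are not given: they have to be found in the camera images.
- dome: Half-round dome: dark chocolate-glazed cake on a pale biscuit base, firm; at the start it stands on the parchment of the dark baking sheet (top of the parchment 3 mm above the counter). 54 mm diameter, 38 mm high; side upright for the lowest 18 mm, then rounding over. Round, any yaw. Origin: centre of the underside, z up. 
- bar: Bar: a straight oblong with square-cut ends, 80 x 32 mm, 28 mm high, thin pale diagonal stripes on top; dark chocolate-glazed cake on a pale biscuit base, firm; at the start it stands on the parchment of the dark baking sheet (top of the parchment 3 mm above the counter). Its x axis runs along the 80 mm length. Origin: centre of the underside, z up. 
- ring: Ring: a round dark chocolate-glazed cake on a pale biscuit base, firm; at the start it stands on the parchment of the dark baking sheet (top of the parchment 3 mm above the counter). 60 mm outside diameter with an open hole of about 24 mm in the middle, 26 mm high; outside upright for the lowest 17 mm, then slanting in to 51 mm at the top. Origin: centre of the underside, z up. (the origin lies in the hole's axis).
- square: Square: a low layered square dark chocolate-glazed cake on a pale biscuit base, firm; at the start it stands on the parchment of the dark baking sheet (top of the parchment 3 mm above the counter). 44 x 44 mm, 30 mm high, sides along its x and y axes. Origin: centre of the underside, z up. 
- drum: Drum: the tall straight cylinder, 44 mm diameter, 48 mm high, flat top with one small nut (4 mm proud); dark chocolate-glazed cake on a pale biscuit base, firm; at the start it stands on the parchment of the dark baking sheet (top of the parchment 3 mm above the counter). Origin: centre of the underside, z up. 
- triangle: Triangular piece, sides 59 mm, 26 mm high, dark chocolate-glazed cake on a pale biscuit base, firm; at the start it stands on the parchment of the dark baking sheet (top of the parchment 3 mm above the counter). Not wanted: it stays where it is. Origin: centre of the underside, z up. 
- half_moon: Half-moon piece (half a disc, 68 mm along its straight side, 34 mm deep), 24 mm high, dark chocolate-glazed cake on a pale biscuit base, firm; at the start it stands on the parchment of the dark baking sheet (top of the parchment 3 mm above the counter). Not wanted: it stays where it is. Origin: underside, z up, 14 mm from the straight side, which faces its -x.
- platter: White oblong porcelain platter, loose on the counter, 240 mm long (its x axis) by 120 mm wide (y axis). Flat inside, 230 x 110 mm, 5 mm above the counter; upright lip all round 5 mm wide, rising 5 mm above the inside. Origin: centre of the underside, z up. 
- plate: White round porcelain plate, loose on the counter, 180 mm across. Flat inside of 160 mm diameter, 5 mm above the counter; narrow flaring rim, top 11 mm above the counter. Origin: centre of the underside, z up. 
Mind the look-alikes: they are no part of the job. Leave any red or yellow look-alike of the bar alone. Leave any pink look-alike of the square alone.

How it is judged:
By the outcome, as a careful person would: the job done as asked, in the order asked, and still so for the second after the job is handed in, with the robot touching nothing.
It also fails if it takes over 133 s, if anything falls off the work surface, if the arm or the gripper's body presses on something with over 40 N, if the wrist force passes 120 N, or if a joint passes its speed limit or range.

## Working session

There is one attempt and no reset: what is moved stays moved. The work goes in short steps, Python scripts to look and compute and a tool call to move; the robot and the scene stay as the last step left them, time stands still between calls to the robot, and variables do not carry over. Pictures are saved under pics/ and viewed, and the job is handed in when it is done.

Besides the shell and the picture viewer there is one more tool, called after "Emit:" as name(argument=value, ...), one argument or row to a line, values as JSON. step_arm: Moves the arm, as the interface text tells. Its arguments: {"type":"object","properties":{"commands":{"type":"array"}},"required":["commands"]}

```bash
mkdir -p pics; cat > h.py <<'E'
from plant import manip
import numpy as np, cv2
from scipy.spatial.transform import Rotation as R
def snap(n,f):
    im=manip.capture(n); cv2.imwrite('pics/'+f,im[:,:,::-1]); return im
E
python3 - <<'E'
from h import *
s=manip.read_state(); print(s)
for n in ['scene','top','wrist']: print(n,manip.get_calibration(n))
snap('top','t0.png'); snap('scene','s0.png')
E
```

```text
{'clock': 0.0, 'q': array([ 1.13192974,  0.47781045,  0.02234555,  1.55644182, -0.01149431,
        1.10929399, -0.08311202]), 'joint_vel': array([-0.00071985, -0.00068421, -0.00027855, -0.00050753, -0.00236054,
        0.0002218 ,  0.0004108 ]), 'joint_efforts': array([-5.74687238e-04, -5.82848167e+01,  1.53429139e+00, -2.72609210e+01,
       -5.43329283e-02,  1.69679843e-02,  1.61943567e-04]), 'tool_pos': array([ 0.21900325, -0.63784832,  0.22167897]), 'ee_rot': array([-0.57516163,  0.41141338, -0.41030714,  0.57582652]), 'wrist_force': array([-0.73352672,  0.3289941 ,  0.37606106]), 'moment': array([ 0.00653787,  0.01202853, -0.0059408 ]), 'width': 0.08770161143807258}
scene {'vertical_fov': 50.09739126405249, 'cx': 317.10403128139046, 'cy': 202.64706774635792, 'dist': array([-0.11124311,  0.        ,  0.        ,  0.        ,  0.        ]), 'origin': array([1.01578393, 0.36735648, 1.13845328]), 'orientation': array([ 0.44002239,  0.85578674, -0.24292684, -0.12245775])}
top {'vertical_fov': 45.252226041026056, 'cx': 324.33111120382574, 'cy': 206.24359091580118, 'dist': array([-0.04715901,  0.        ,  0.        ,  0.        ,  0.        ]), 'origin': array([ 0.20946096, -0.05710835,  1.15243459]), 'orientation': array([ 0.70380667, -0.70350135,  0.07172095, -0.06780941])}
wrist {'vertical_fov': 63.02857103419441, 'cx': 321.0420270062417, 'cy': 202.13476414131304, 'dist': array([-0.05756501,  0.        ,  0.        ,  0.        ,  0.        ]), 'tool_from_camera': array([[ 9.99999531e-01,  8.01724244e-04, -5.42937804e-04,
         5.72771915e-04],
       [ 7.24828127e-04, -2.48036029e-01,  9.68750537e-01,
        -1.61166693e-01],
       [ 6.42002655e-04, -9.68750476e-01, -2.48036494e-01,
         6.84916187e-02],
       [ 0.00000000e+00,  0.00000000e+00,  0.00000000e+00,
         1.00000000e+00]])}
```

View pics/t0.png

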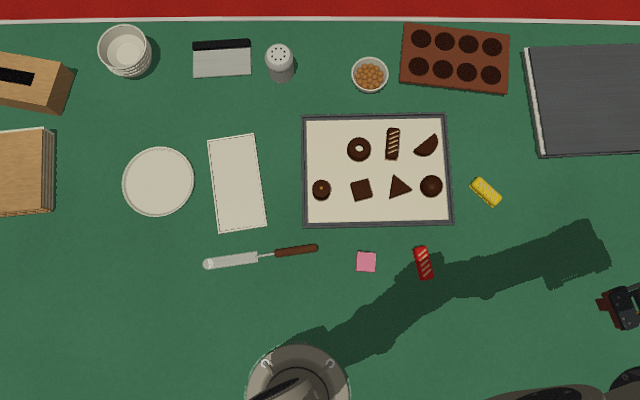

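View pics/s0.png

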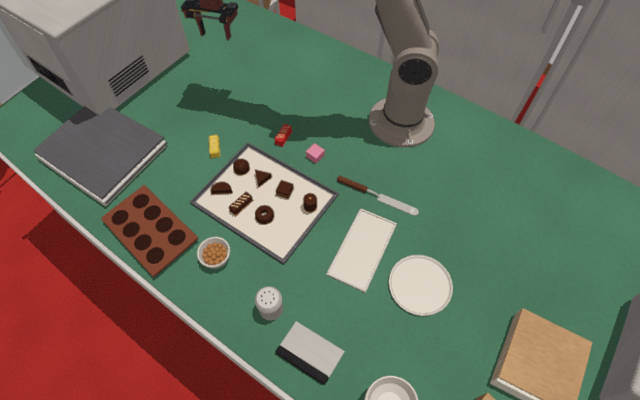

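```bash
cat >> h.py <<'E'
def campose(n,s=None):
    c=manip.get_calibration(n)
    if n=='wrist':
        T=np.array(c['tool_from_camera']); Rt=R.from_quat(s['ee_rot']).as_matrix()
        return Rt@T[:3,3]+s['tool_pos'], Rt@T[:3,:3], c
    return np.array(c['origin']), R.from_quat(c['orientation']).as_matrix(), c
def K(c):
    f=200/np.tan(np.radians(c['vertical_fov'])/2); return np.array([[f,0,c['cx']],[0,f,c['cy']],[0,0,1.]])
def cast(n,uv,z,s=None):
    o,Rm,c=campose(n,s)
    p=cv2.undistortPoints(np.array(uv,float).reshape(-1,1,2),K(c),np.array(c['dist'])).reshape(-1,2)
    d=np.c_[p,np.ones(len(p))]@Rm.T
    return (o+d*((z-o[2])/d[:,2])[:,None])[:,:2]
def proj(n,P,s=None):
    o,Rm,c=campose(n,s); q=(np.array(P,float).reshape(-1,3)-o)@Rm
    return cv2.projectPoints(q,np.zeros(3),np.zeros(3),K(c),np.array(c['dist']))[0].reshape(-1,2)
def axes():
    s=manip.read_state(); return s, R.from_quat(s['ee_rot']).as_matrix()
E
python3 - <<'E'
from h import *
print(R.from_quat(manip.read_state()['ee_rot']).as_matrix().round(3))
im=cv2.imread('pics/t0.png'); 
cv2.imwrite('pics/t0z.png',cv2.resize(im[105:235,295:460],None,fx=4.6,fy=4.6,interpolation=cv2.INTER_CUBIC))
g=im.max(2)
m=(g<90).astype(np.uint8); m[:, :300]=0;m[:,455:]=0;m[:112]=0;m[230:]=0
n,l,st,ce=cv2.connectedComponentsWithStats(m)
for i in range(1,n):
    if st[i,4]>60: print(ce[i].round(1),st[i],cast('top',ce[i],0.02).round(4))
# plates
m=((im.min(2)>150)).astype(np.uint8); m[:,300:]=0;m[:,:110]=0;m[:120]=0;m[245:]=0
n,l,st,ce=cv2.connectedComponentsWithStats(m)
for i in range(1,n):
    if st[i,4]>300:
        cs=cv2.findContours((l==i).astype(np.uint8),0,2)[0][0]
        W=cast('top',cs.reshape(-1,2),0.010)*1000
        print(st[i],cv2.minAreaRect(W.astype(np.float32)),cv2.minEnclosingCircle(W.astype(np.float32)))
E
```

```text
[[ 0.325 -0.001  0.946]
 [-0.946  0.001  0.325]
 [-0.002 -1.    -0.   ]]
[376.5 170.6] [ 300  112  155  117 2768] [[ 0.5253 -0.1912]]
[391.6 144.1] [385 128  15  32 286] [[ 0.5934 -0.2301]]
[426.8 146.3] [413 134  25  22 308] [[ 0.5881 -0.3175]]
[358.4 149.1] [347 137  24  24 403] [[ 0.5802 -0.1475]]
[397.9 187.2] [389 175  23  24 280] [[ 0.4837 -0.2423]]
[430.7 185.7] [420 175  22  22 385] [[ 0.4876 -0.3226]]
[360.9 189.6] [350 179  22  23 348] [[ 0.4775 -0.152 ]]
[321.  189.8] [312 180  19  21 291] [[ 0.477  -0.0553]]
[ 207  133   60  101 4401] ((499.3380126953125, 153.71876525878906), (239.23980712890625, 118.46648406982422), 9.468870162963867) ((498.9916687011719, 154.07887268066406), 132.20933532714844)
[ 122  147   71   67 3605] ((505.0540771484375, 348.653076171875), (167.92703247070312, 174.70166015625), 0.07933373004198074) ((501.9360046386719, 348.13568115234375), 88.82515716552734)
```

View pics/t0z.png

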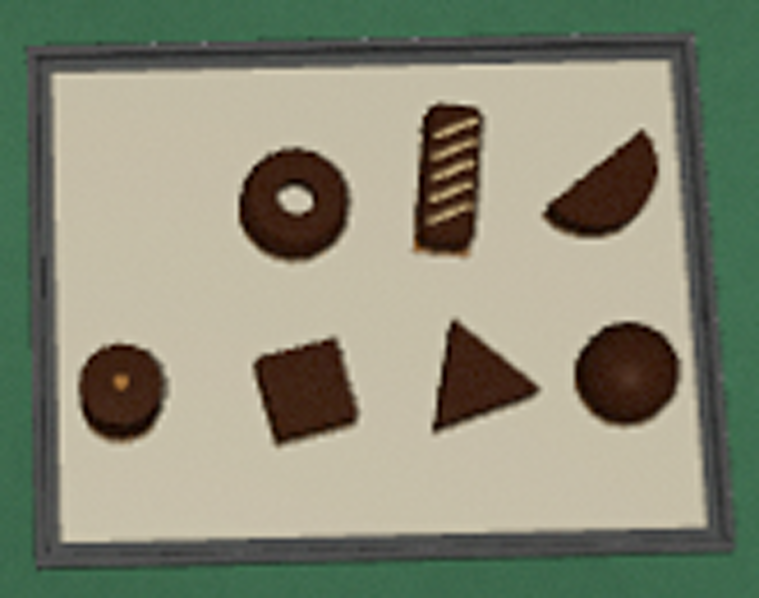

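```bash
python3 - <<'E'
from h import *
im=cv2.imread('pics/t0.png')
g=im.max(2)
m=(g<90).astype(np.uint8); m[:, :305]=0;m[:,445:]=0;m[:118]=0;m[222:]=0
m=cv2.morphologyEx(m,3,np.ones((5,5)))
for c in cv2.findContours(m,0,2)[0]:
    if cv2.contourArea(c)<150: continue
    W=(cast('top',c.reshape(-1,2),0.018)*1000).astype(np.float32)
    print(np.round(cv2.minAreaRect(W)[0]),np.round(cv2.minAreaRect(W)[1]),cv2.minAreaRect(W)[2])
E
```

```text
[478. -55.] [44. 50.] 75.72127532958984
[ 478. -152.] [47. 45.] 14.959321022033691
[ 489. -323.] [52. 53.] 87.69994354248047
[ 478. -237.] [55. 53.] 49.888916015625
[ 583. -148.] [57. 60.] 89.43256378173828
[ 587. -320.] [35. 71.] 38.281307220458984
[ 596. -232.] [32. 83.] 83.02987670898438
```

Emit:
step_arm(
  commands=[
    [-36,-4,45,0,0,0,57],
    [-36,-4,45,0,0,0,57],
    [-36,-4,45,0,0,0,57],
    [-36,-4,45,0,0,0,57],
    [-36,-4,45,0,0,0,57],
  ],
)

```text
clock: 0.72
tool_pos: [0.3734, -0.3911, 0.2393]
ee_rot: [0.574, -0.416, 0.412, -0.573]
wrist_force: [1.2, -0.4, 0.0]
width: 0.05
```

Emit:
step_arm(
  commands=[
    [-40,-2,48,0,0.1,0,57],
    [-36,-2,48,0,0.1,0,57],
    [-32,-2,48,0,0.1,0,57],
    [-28,-2,50,0,0.1,0,57],
    [0,0,0,0,0.05,0,57],
  ],
)

```text
clock: 1.35
tool_pos: [0.5439, -0.2163, 0.2466]
ee_rot: [-0.465, 0.535, -0.53, 0.465]
wrist_force: [-0.2, -1.1, -0.8]
width: 0.0504
```

```bash
python3 - <<'E'
from h import *
s=manip.read_state(); print(s['q'].round(3),s['tool_pos'],s['joint_vel'].round(2)); print(R.from_quat(s['ee_rot']).as_matrix().round(3))
import pickle; snap('wrist','w0.png'); pickle.dump(s,open('w0.pkl','wb'))
E
```

```text
[ 0.393  0.318 -0.15   1.736  0.048  1.097 -1.478] [ 0.54387663 -0.2162616   0.24663815] [-0.03 -0.03  0.12  0.05 -0.    0.01 -0.38]
[[-0.135 -0.005  0.991]
 [-0.991  0.005 -0.135]
 [-0.004 -1.    -0.005]]
```

View pics/w0.png

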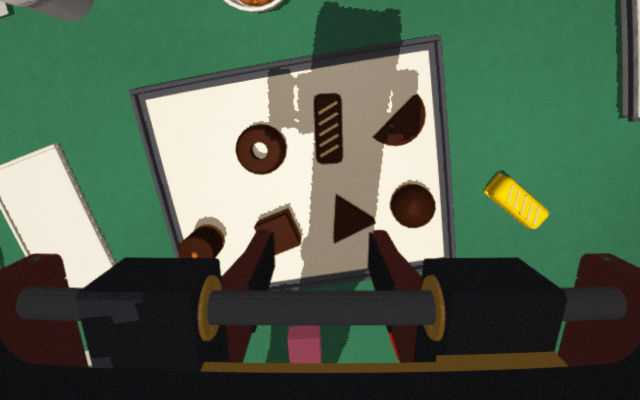

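```bash
cat > det.py <<'E'
from h import *
import pickle,sys
def blobs(f,s,zs,box,thr=95,show=True):
    im=cv2.imread('pics/'+f); m=(im.max(2)<thr).astype(np.uint8)
    x0,y0,x1,y1=box; k=np.zeros_like(m); k[y0:y1,x0:x1]=1; m*=k
    m=cv2.morphologyEx(m,3,np.ones((7,7))); out=[]
    for c in cv2.findContours(m,0,2)[0]:
        if cv2.contourArea(c)<400: continue
        for z in zs:
            W=(cast('wrist',c.reshape(-1,2),z,s)*1000).astype(np.float32)
            r=cv2.minAreaRect(W); e=cv2.minEnclosingCircle(W)
            print(c.reshape(-1,2).mean(0).round(),z,np.round(r[0],1),np.round(r[1],1),round(r[2],1),'circ',np.round(e[0],1),round(e[1],1)) 
E
python3 - <<'E'
from det import *
s=pickle.load(open('w0.pkl','rb'))
im=cv2.imread('pics/w0.png'); print(im[128,328],im[128,320],im[100,350],im[150,360],im[208,410])
blobs('w0.png',s,[.018,.031],(220,85,440,230))
E
```

```text
[ 61  90 118] [13 16 33] [126 142 157] [118 137 154] [20 35 69]
[279. 218.] 0.018 [ 497.5 -151.2] [53.2 26.3] 82.4 circ [ 489.  -150.2] 26.9
[279. 218.] 0.031 [ 501.4 -153.7] [51.5 25.4] 82.4 circ [ 493.2 -152.7] 26.0
[357. 212.] 0.018 [ 493.9 -250. ] [50.4 45.4] 82.3 circ [ 493.4 -247.1] 31.1
[357. 212.] 0.031 [ 497.9 -249.2] [48.7 43.8] 82.3 circ [ 497.3 -246.4] 30.1
[412. 206.] 0.018 [ 492.4 -322.7] [58.3 51.4] 20.6 circ [ 492.3 -322.6] 29.4
[412. 206.] 0.031 [ 496.5 -319.5] [56.4 49.7] 20.6 circ [ 496.3 -319.4] 28.4
[260. 147.] 0.018 [ 586.1 -148. ] [58.7 58.2] 80.8 circ [ 586.  -148.5] 30.2
[260. 147.] 0.031 [ 587.  -150.6] [56.7 56.2] 80.8 circ [ 586.9 -151.1] 29.2
[404. 125.] 0.018 [ 590.2 -319.1] [36.2 68.7] 38.0 circ [ 600.6 -311. ] 34.5
[404. 125.] 0.031 [ 591. -316.] [35.  66.4] 38.0 circ [ 601.  -308.2] 33.3
[329. 131.] 0.018 [ 598.2 -230.7] [32.2 80.6] 84.6 circ [ 598.2 -230.8] 41.1
[329. 131.] 0.031 [ 598.7 -230.5] [31.1 77.9] 84.6 circ [ 598.7 -230.6] 39.7
```

Emit:
step_arm(
  commands=[
    [4,40,28,0,-0.04,0,57],
    [4,40,28,0,0,0,57],
    [0,37,0,0,0,0,57],
    [0,0,0,0,0,0,57],
  ],
)

```text
clock: 1.9
tool_pos: [0.5958, -0.2352, 0.126]
ee_rot: [-0.476, 0.526, -0.522, 0.473]
wrist_force: [-0.5, -0.6, -0.3]
width: 0.0501
```

```bash
cat > look.py <<'E'
from det import *
f=sys.argv[1]
s=manip.read_state(); snap('wrist',f+'.png'); pickle.dump(s,open(f+'.pkl','wb'))
A=R.from_quat(s['ee_rot']).as_matrix()
print('t',s['clock'],'pos',s['tool_pos'].round(4),'yaw',round(np.degrees(np.arctan2(A[1,0],A[0,0])),2),'down',A[:,1].round(3),'vel',np.abs(s['joint_vel']).max().round(3),'q',s['q'].round(2))
E
cat > go.py <<'E'
# go.py x y z(mm) yaw : remaining motion in tool axes
from h import *
import sys
s=manip.read_state(); A=R.from_quat(s['ee_rot']).as_matrix()
x,y,z,yaw=[float(v) for v in sys.argv[1:5]]
d=A.T@(np.array([x,y,z])-s['tool_pos']*1000)
c,sn=np.cos(np.radians(yaw)),np.sin(np.radians(yaw))
G=np.array([[c,0,-sn],[sn,0,c],[0,-1,0]])
G=np.c_[[c,sn,0],[0,0,-1],np.cross([c,sn,0],[0,0,-1])]
rv=R.from_matrix(A.T@G).as_rotvec()
print('t',round(s['clock'],2),'pos',(s['tool_pos']*1000).round(1),'shift',d.round(1),'turn',rv.round(3),'F',s['wrist_force'].round(1),'w',round(s['width']*1000,1),'q7',s['q'][6].round(2))
E
python3 look.py w1; python3 -c "
from det import *
blobs('w1.png',pickle.load(open('w1.pkl','rb')),[.017,.031],(200,60,440,260))"
```

```text
t 1.9 pos [ 0.5958 -0.2352  0.126 ] yaw -95.64 down [-0.007  0.002 -1.   ] vel 0.062 q [ 0.38  0.53 -0.14  1.71  0.09  0.91 -1.46]
[386. 241.] 0.017 [ 549.9 -289.1] [32.9 27.6] 84.2 circ [ 548.5 -289. ] 20.5
[386. 241.] 0.031 [ 555.9 -286.7] [31.2 26.2] 84.2 circ [ 554.5 -286.6] 19.5
[234. 218.] 0.017 [ 582.5 -157. ] [67.4 67.4] 84.8 circ [ 575.3 -155.9] 42.5
[234. 218.] 0.031 [ 586.8 -161.4] [63.9 63.9] 84.8 circ [ 580.  -160.4] 40.3
[408. 203.] 0.017 [ 590.1 -319.4] [41.  68.2] 39.1 circ [ 599.6 -311.7] 34.2
[408. 203.] 0.031 [ 594.  -315.4] [38.9 64.7] 39.1 circ [ 603.  -308.1] 32.5
[312. 192.] 0.017 [ 597.4 -230.8] [32.5 82.1] 85.0 circ [ 597.4 -231. ] 42.1
[312. 192.] 0.031 [ 600.9 -231.4] [30.8 77.8] 85.0 circ [ 600.9 -231.6] 40.0
[305. 100.] 0.017 [ 689.2 -239.9] [ 40.  194.5] 1.4 circ [ 677.4 -240.2] 97.5
[305. 100.] 0.031 [ 688. -240.] [ 37.9 184.4] 1.4 circ [ 676.8 -240.3] 92.4
```

View pics/w1.png

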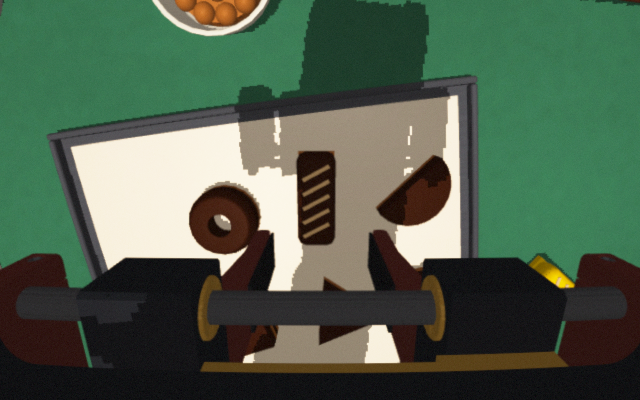

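```bash
python3 go.py 598.5 -231 8 -95
```

```text
t 1.95 pos [ 597.3 -235.7  128.1] shift [ -4.7 120.2   1.1] turn [ 0.004 -0.011 -0.001] F [0.1 0.8 0.9] w 49.8 q7 -1.46
```

Emit:
step_arm(
  commands=[
    [-5,40,1,0.004,-0.011,0,57],
    [0,40,0,0,0,0,57],
    [0,25,0,0,0,0,57],
    [0,5,0,0,0,0,57],
  ],
)

```text
clock: 2.45
tool_pos: [0.6047, -0.2348, 0.026]
ee_rot: [0.474, -0.517, 0.527, -0.48]
wrist_force: [-1.3, -0.5, -0.0]
width: 0.0497
```

```bash
python3 go.py 598.5 -231 8 -95
```

```text
t 2.45 pos [ 604.7 -234.8   26. ] shift [-3.3 17.9 -6.8] turn [-0.015 -0.002  0.003] F [-1.3 -0.5 -0. ] w 49.7 q7 -1.49
```

Emit:
step_arm(
  commands=[
    [-3,8,-7,-0.015,0,0,57],
    [0,4,0,0,0,0,57],
  ],
)

```text
clock: 2.7
tool_pos: [0.5997, -0.232, 0.0169]
ee_rot: [0.477, -0.52, 0.524, -0.477]
wrist_force: [0.5, 0.4, 0.8]
width: 0.05
```

```bash
python3 go.py 598.5 -231 8 -95
```

```text
t 2.7 pos [ 599.7 -232.    16.9] shift [-1.   8.9 -1.3] turn [-0.004 -0.002  0.005] F [0.5 0.4 0.8] w 50.0 q7 -1.49
```

Emit:
step_arm(
  commands=[
    [-1,7,-1,-0.004,0,0,57],
    [0,2,0,0,0,0,57],
    [0,0,0,0,0,0,57],
  ],
)

```text
clock: 3.08
tool_pos: [0.5998, -0.2312, 0.0088]
ee_rot: [0.478, -0.52, 0.524, -0.476]
wrist_force: [1.2, -0.1, -0.1]
width: 0.0498
```

```bash
python3 go.py 598.5 -231 8 -95
```

```text
t 3.08 pos [ 599.8 -231.2    8.8] shift [-0.1  0.8 -1.3] turn [-0.002 -0.002  0.005] F [ 1.2 -0.1 -0.1] w 49.8 q7 -1.5
```

Emit:
step_arm(
  commands=[
    [0,0,0,0,0,0,0],
    [0,0,0,0,0,0,0],
    [0,0,0,0,0,0,0],
    [0,-10,0,0,0,0,0],
  ],
)

```text
clock: 3.58
tool_pos: [0.5992, -0.2311, 0.0187]
ee_rot: [0.478, -0.52, 0.523, -0.476]
wrist_force: [-0.6, -0.1, -0.9]
width: 0.0317
```

```bash
python3 go.py 598.5 -231 140 -95
```

```text
t 3.58 pos [ 599.2 -231.1   18.7] shift [   0.6 -121.3   -0.6] turn [-0.001 -0.002  0.005] F [-0.6 -0.1 -0.9] w 31.7 q7 -1.49
```

Gripped (31.7 mm). Lift and travel.

Emit:
step_arm(
  commands=[
    [0,-50,0,0,0,0,0],
    [0,-50,0,0,0,0,0],
    [0,-20,0,0,-0.18,0,0],
    [0,0,0,0,-0.18,0,0],
  ],
)

```text
clock: 4.08
tool_pos: [0.5997, -0.2306, 0.1457]
ee_rot: [0.566, -0.423, 0.427, -0.564]
wrist_force: [0.8, -0.3, -1.5]
width: 0.0317
```

```bash
python3 go.py 499 154 140 9.5
```

```text
t 4.08 pos [ 599.7 -230.6  145.7] shift [-397.4    3.     9.7] turn [ 0.005 -1.456  0.006] F [ 0.8 -0.3 -1.5] w 31.7 q7 -1.14
```

Emit:
step_arm(
  commands=[
    [-50,0,2,0,-0.18,0,0],
    [-49,0,10,0,-0.18,0,0],
    [-46,0,19,0,-0.18,0,0],
    [-42,0,27,0,-0.18,0,0],
    [-36,0,34,0,-0.18,0,0],
  ],
)

```text
clock: 4.7
tool_pos: [0.5362, 0.0109, 0.1479]
ee_rot: [0.698, -0.126, 0.134, -0.692]
wrist_force: [0.9, -0.6, -0.8]
width: 0.0318
```

```bash
python3 go.py 499 154 140 9.5
```

```text
t 4.7 pos [536.2  10.9 147.9] shift [-86.5   5.9 120.1] turn [ 0.011 -0.535  0.011] F [ 0.9 -0.6 -0.8] w 31.8 q7 -0.74
```

Emit:
step_arm(
  commands=[
    [-10,0,20,0,-0.18,0,0],
    [-10,0,20,0,-0.18,0,0],
    [0,0,0,0.01,-0.17,0.01,0],
    [0,0,0,0,0,0,0],
  ],
)

```text
clock: 5.2
tool_pos: [0.5264, 0.061, 0.1506]
ee_rot: [0.705, 0.065, -0.064, -0.703]
wrist_force: [0.2, 0.1, 0.5]
width: 0.0319
```

```bash
python3 look.py w2
```

```text
t 5.2 pos [0.5264 0.061  0.1506] yaw 10.49 down [ 0.002 -0.003 -1.   ] vel 0.034 q [ 0.3   0.4  -0.65  1.94  0.31  0.9  -0.33]
```

View pics/w2.png

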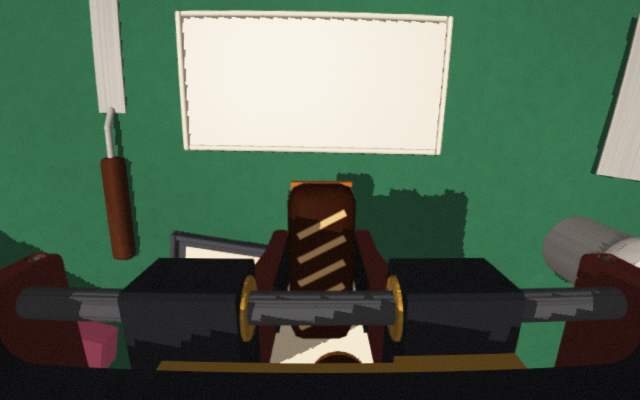

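```bash
cat > plat.py <<'E'
from det import *
def plat(f,y1=170):
    s=pickle.load(open(f+'.pkl','rb')); im=cv2.imread('pics/'+f+'.png')
    m=(im.min(2)>130).astype(np.uint8); m[y1:]=0; m=cv2.morphologyEx(m,2,np.ones((5,5)))
    c=max(cv2.findContours(m,0,2)[0],key=cv2.contourArea)
    for z in (.01,.005):
        W=(cast('wrist',c.reshape(-1,2),z,s)*1000).astype(np.float32); r=cv2.minAreaRect(W)
        print(z,np.round(r[0],1),np.round(r[1],1),round(r[2],2))
if __name__=='__main__': plat(*([sys.argv[1]]+[int(a) for a in sys.argv[2:]]))
E
python3 plat.py w2; python3 - <<'E'
from h import *
im=cv2.imread('pics/t0.png');m=((im.min(2)>130)).astype(np.uint8); m[:,300:]=0;m[:,:110]=0;m[:120]=0;m[245:]=0
for c in cv2.findContours(m,0,2)[0]:
    if cv2.contourArea(c)>1000:
        for z in (.010,):
            W=(cast('top',c.reshape(-1,2),z)*1000).astype(np.float32); print(cv2.minAreaRect(W),cv2.fitEllipse(W))
E
```

```text
0.01 [502.8 155.2] [238.3 119. ] 9.42
0.005 [502.6 155.7] [242.3 121. ] 9.42
((502.0655212402344, 347.2613830566406), (177.03077697753906, 176.87705993652344), 47.149497985839844) ((501.7869873046875, 348.3511962890625), (175.9665069580078, 176.61985778808594), 49.3067512512207)
((499.3664245605469, 153.8785400390625), (239.41444396972656, 119.33940887451172), 9.420854568481445) ((499.5120544433594, 153.318603515625), (135.9516143798828, 296.93231201171875), 98.63839721679688)
```

```bash
python3 go.py 502.7 156 50 9.4
```

```text
t 5.25 pos [526.3  61.3 150.6] shift [ -6.3 100.3  97.7] turn [0.003 0.018 0.002] F [-0.4  0.5 -0.6] w 31.7 q7 -0.33
```

Emit:
step_arm(
  commands=[
    [-3,20,49,0,0.018,0,0],
    [-3,30,47,0,0,0,0],
    [0,40,2,0,0,0,0],
    [0,7,0,0,0,0,0],
    [0,0,0,0,0,0,0],
  ],
)

```text
clock: 5.88
tool_pos: [0.5074, 0.1567, 0.0538]
ee_rot: [0.707, 0.053, -0.046, -0.704]
wrist_force: [0.2, 0.8, 0.3]
width: 0.0314
```

```bash
python3 go.py 502.7 156 11.5 9.4
```

```text
t 5.88 pos [507.4 156.7  53.8] shift [-5.1 42.3  0.2] turn [ 0.005 -0.024  0.009] F [0.2 0.8 0.3] w 31.4 q7 -0.68
```

Emit:
step_arm(
  commands=[
    [-5,20,0,0.005,-0.024,0.009,0],
    [0,10,0,0,0,0,0],
    [0,5,0,0,0,0,0],
    [0,0,0,0,0,0,0],
  ],
)

```text
clock: 6.38
tool_pos: [0.5047, 0.1542, 0.0189]
ee_rot: [-0.705, -0.058, 0.056, 0.705]
wrist_force: [-0.1, -0.0, -2.0]
width: 0.0319
```

```bash
python3 go.py 502.7 156 11.5 9.4
```

```text
t 6.38 pos [504.7 154.2  18.9] shift [-1.7  7.4  2.1] turn [ 0.    -0.004  0.003] F [-0.1 -0.  -2. ] w 31.9 q7 -0.7
```

Emit:
step_arm(
  commands=[
    [-2,4,2,0,-0.004,0.003,0],
    [0,2,0,0,0,0,0],
    [0,0,0,0,0,0,0],
  ],
)

```text
clock: 6.75
tool_pos: [0.5027, 0.1563, 0.013]
ee_rot: [-0.705, -0.058, 0.058, 0.705]
wrist_force: [-1.2, 1.2, -0.6]
width: 0.032
```

```bash
python3 go.py 502.7 156 11 9.4
```

```text
t 6.75 pos [502.7 156.3  13. ] shift [-0.1  2.  -0.3] turn [-0.     0.001  0.001] F [-1.2  1.2 -0.6] w 32.0 q7 -0.71
```

Emit:
step_arm(
  commands=[
    [0,1.5,0,0,0,0,0],
    [0,0.5,0,0,0,0,0],
    [0,0,0,0,0,0,0],
  ],
)

```text
clock: 7.12
tool_pos: [0.5029, 0.1565, 0.0112]
ee_rot: [-0.705, -0.059, 0.058, 0.705]
wrist_force: [-0.3, -0.4, -0.5]
width: 0.0321
```

```bash
python3 go.py 502.7 156 10.8 9.4
```

```text
t 7.12 pos [502.9 156.5  11.2] shift [-0.3  0.4 -0.4] turn [-0.     0.001  0.001] F [-0.3 -0.4 -0.5] w 32.1 q7 -0.71
```

Emit:
step_arm(
  commands=[
    [0,0.5,0,0,0,0,0],
    [0,0,0,0,0,0,45],
    [0,0,0,0,0,0,57],
    [0,-20,0,0,0,0,57],
    [0,-50,0,0,0,0,57],
  ],
)

```text
clock: 7.75
tool_pos: [0.5008, 0.1558, 0.081]
ee_rot: [0.705, 0.057, -0.06, -0.704]
wrist_force: [0.5, -0.0, 0.3]
width: 0.05
```

Emit:
step_arm(
  commands=[
    [0,-50,0,0,0,0,80],
    [0,-20,-10,0,0,0,80],
    [0,0,0,0,0,0,80],
  ],
)

```text
clock: 8.12
tool_pos: [0.5048, 0.1475, 0.1601]
ee_rot: [-0.704, -0.06, 0.057, 0.705]
wrist_force: [-0.0, 0.2, 0.2]
width: 0.0699
```

```bash
python3 look.py w3
```

```text
t 8.125 pos [0.5048 0.1475 0.1601] yaw 9.54 down [ 0.004  0.001 -1.   ] vel 0.017 q [ 0.16  0.39 -0.69  1.94  0.31  0.92 -0.52]
```

View pics/w3.png

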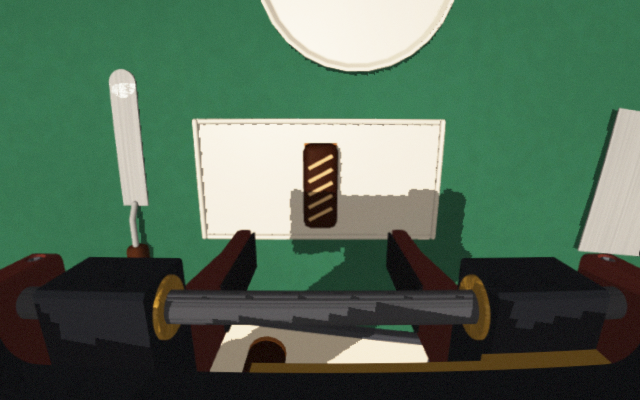

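```bash
cat > plat.py <<'E'
from det import *
def plat(f,box=(0,0,640,250),bar=True):
    s=pickle.load(open(f+'.pkl','rb')); im=cv2.imread('pics/'+f+'.png').astype(int)
    x0,y0,x1,y1=box; k=np.zeros(im.shape[:2],np.uint8); k[y0:y1,x0:x1]=1
    m=((im[:,:,2]>im[:,:,1]*0.85)&(im.max(2)>70)).astype(np.uint8)*k; m=cv2.morphologyEx(m,2,np.ones((3,3)))
    for c in cv2.findContours(m,0,2)[0]:
        if cv2.contourArea(c)<4000: continue
        W=(cast('wrist',c.reshape(-1,2),.01,s)*1000).astype(np.float32); r=cv2.minAreaRect(W)
        print('platter',np.round(r[0],1),np.round(r[1],1),round(r[2],2))
    blobs(f+'.png',s,[.02,.033],box,90)
if __name__=='__main__': plat(sys.argv[1],tuple(int(a) for a in sys.argv[2:6]))
E
python3 plat.py w3 180 100 460 245
```

```text
platter [502.8 155.9] [238.6 119.5] 9.37
[394. 227.] 0.02 [564.7 132.5] [166.6  56.1] 9.3 circ [566.6 121.6] 84.9
[394. 227.] 0.033 [561.6 136. ] [159.4  53.7] 9.3 circ [563.4 125.6] 81.3
[319. 185.] 0.02 [504.7 153.1] [32.1 80.9] 8.8 circ [504.7 153. ] 41.3
[319. 185.] 0.033 [504.2 155.7] [30.7 77.4] 8.8 circ [504.2 155.6] 39.6
```

Emit:
step_arm(
  commands=[
    [-11,3,-58,0,0,0,77],
    [-11,3,-58,0,0,0,77],
    [-11,3,-58,0,0,0,77],
    [-11,3,-58,0,0,0,77],
    [-11,3,-58,0,0,0,77],
  ],
)

```text
clock: 8.8
tool_pos: [0.4977, -0.1459, 0.1392]
ee_rot: [-0.702, -0.064, 0.065, 0.707]
wrist_force: [-0.0, -0.2, -0.8]
width: 0.0672
```

```bash
python3 go.py 491 -323 130 0
```

```text
t 8.8 pos [ 497.7 -145.9  139.2] shift [ -38.8    7.9 -173. ] turn [-0.007  0.183 -0.001] F [-0.  -0.2 -0.8] w 67.2 q7 0.1
```

Emit:
step_arm(
  commands=[
    [-10,3,-48,0,0.06,0,77],
    [-10,3,-48,0,0.06,0,77],
    [-5,3,-49,0,0.06,0,77],
    [-2,0,-28,0,0,0,77],
    [0,0,0,0,0,0,77],
  ],
)

```text
clock: 9.43
tool_pos: [0.4832, -0.3278, 0.1213]
ee_rot: [-0.703, 0.007, 0.001, 0.712]
wrist_force: [-0.8, 0.1, -0.9]
width: 0.0676
```

```bash
python3 go.py 491 -323 130 0;python3 look.py w4;  python3 -c "
from det import *
blobs('w4.png',pickle.load(open('w4.pkl','rb')),[.015,.02],(220,100,420,260))"
```

```text
t 9.43 pos [ 483.2 -327.8  121.3] shift [ 7.7 -8.7  5. ] turn [-0.013 -0.008 -0.011] F [-0.8  0.1 -0.9] w 67.6 q7 0.24
t 9.425 pos [ 0.4832 -0.3278  0.1213] yaw -0.46 down [-0.011  0.013 -1.   ] vel 0.032 q [ 0.86  0.5  -0.48  1.83  0.28  0.9   0.24]
[317. 119.] 0.015 [ 486.8 -258.4] [28.1 34.8] 89.6 circ [ 486.9 -254. ] 19.9
[317. 119.] 0.02 [ 486.8 -258.5] [27.6 34.2] 89.6 circ [ 486.9 -254.1] 19.5
[312. 197.] 0.015 [ 481.3 -311.6] [136.1 177.3] 89.8 circ [ 481.3 -317.9] 108.0
[312. 197.] 0.02 [ 481.4 -310.6] [133.6 174. ] 89.8 circ [ 481.4 -316.8] 106.0
```

View pics/w4.png

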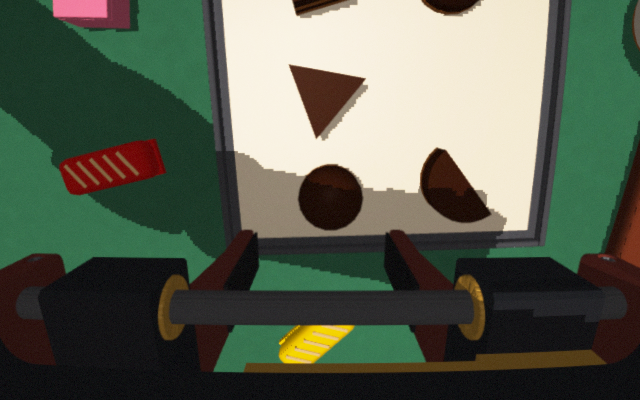

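```bash
python3 -c "
from det import *
blobs('w4.png',pickle.load(open('w4.pkl','rb')),[.01,.015,.021],(285,150,380,236),75)"
```

```text
[329. 195.] 0.01 [ 490.8 -325.3] [54.9 55.7] 39.4 circ [ 490.9 -325.2] 28.4
[329. 195.] 0.015 [ 490.8 -324.1] [53.9 54.7] 39.4 circ [ 490.8 -324.1] 27.8
[329. 195.] 0.021 [ 490.7 -322.7] [52.7 53.5] 39.4 circ [ 490.7 -322.7] 27.2
```

```bash
python3 go.py 490 -323 6.5 0
```

```text
t 9.47 pos [ 483.5 -326.   121.4] shift [  7.7 114.8   1.4] turn [-0.014 -0.006 -0.011] F [ 1.   0.3 -0. ] w 67.5 q7 0.24
```

Emit:
step_arm(
  commands=[
    [6,30,1,-0.014,-0.006,-0.011,77],
    [0,30,0,0,0,0,77],
    [0,10,0,0,0,0,77],
    [0,0,0,0,0,0,77],
  ],
)

```text
clock: 9.98
tool_pos: [0.4916, -0.316, 0.0494]
ee_rot: [-0.706, -0.004, 0.003, 0.708]
wrist_force: [0.2, -0.5, -0.2]
width: 0.0675
```

```bash
python3 go.py 490 -323 6.5 0
```

```text
t 9.97 pos [ 491.6 -316.    49.4] shift [-1.7 42.9 -7.1] turn [-0.004  0.01   0.001] F [ 0.2 -0.5 -0.2] w 67.5 q7 0.17
```

Emit:
step_arm(
  commands=[
    [-2,15,-7,-0.004,0.01,0,77],
    [0,12,-1,0,0,0,77],
    [0,8,-1,0,0,0,77],
    [0,0,0,0,0,0,77],
  ],
)

```text
clock: 10.48
tool_pos: [0.4907, -0.3259, 0.0138]
ee_rot: [0.708, 0.001, 0.002, -0.706]
wrist_force: [-0.6, -0.2, -0.1]
width: 0.0677
```

```bash
python3 go.py 490 -323 6.5 0
```

```text
t 10.47 pos [ 490.7 -325.9   13.8] shift [-0.7  7.3  2.9] turn [ 0.002 -0.001  0.003] F [-0.6 -0.2 -0.1] w 67.7 q7 0.15
```

Emit:
step_arm(
  commands=[
    [-1,5,3,0.002,0,0.003,77],
    [0,2,0,0,0,0,77],
    [0,0,0,0,0,0,77],
  ],
)

```text
clock: 10.85
tool_pos: [0.4902, -0.3228, 0.0069]
ee_rot: [0.707, -0.0, 0.001, -0.707]
wrist_force: [-0.3, 0.1, -0.3]
width: 0.0676
```

```bash
python3 go.py 490 -323 6.5 0
```

```text
t 10.85 pos [ 490.2 -322.8    6.9] shift [-0.2  0.4 -0.2] turn [ 0.    -0.001  0.001] F [-0.3  0.1 -0.3] w 67.6 q7 0.14
```

Emit:
step_arm(
  commands=[
    [0,0,0,0,0,0,0],
    [0,0,0,0,0,0,0],
    [0,0,0,0,0,0,0],
    [0,-10,0,0,0,0,0],
    [0,-25,0,0,0,0,0],
  ],
)

```text
clock: 11.48
tool_pos: [0.489, -0.3221, 0.0419]
ee_rot: [-0.707, 0.001, 0.0, 0.708]
wrist_force: [0.3, -0.7, -0.7]
width: 0.0529
```

Emit:
step_arm(
  commands=[
    [0,-40,0,0,0,0,0],
    [0,-40,0,0,0,0,0],
    [0,-10,0,0,0.18,0,0],
  ],
)

```text
clock: 11.85
tool_pos: [0.4897, -0.3224, 0.1375]
ee_rot: [-0.704, 0.065, -0.065, 0.704]
wrist_force: [0.0, -0.9, -1.3]
width: 0.0533
```

```bash
python3 go.py 437 145 135 -80.6
```

```text
t 11.85 pos [ 489.7 -322.4  137.5] shift [-137.6    2.8  449.8] turn [-1.000e-03  1.222e+00 -0.000e+00] F [ 0.  -0.9 -1.3] w 53.3 q7 0.07
```

Emit:
step_arm(
  commands=[
    [-17,0,56,0,0.175,0,0],
    [-27,0,52,0,0.175,0,0],
    [-35,0,47,0,0.175,0,0],
    [-43,0,40,0,0.175,0,0],
    [-49,0,32,0,0.175,0,0],
  ],
)

```text
clock: 12.48
tool_pos: [0.4638, -0.0376, 0.1425]
ee_rot: [-0.608, 0.356, -0.363, 0.61]
wrist_force: [1.1, -0.2, -0.2]
width: 0.053
```

```bash
python3 go.py 437 145 135 -80.6
```

```text
t 12.47 pos [463.8 -37.6 142.5] shift [-172.9    6.6   64.6] turn [-0.009  0.34   0.006] F [ 1.1 -0.2 -0.2] w 53.0 q7 -1.27
```

Emit:
step_arm(
  commands=[
    [-54,0,22,0,0.175,0,0],
    [-55,2,13,0,0.165,0,0],
    [-57,2,4,0,0,0,0],
    [-8,0,0,0,0,0,0],
    [0,0,0,0,0,0,0],
  ],
)

```text
clock: 13.1
tool_pos: [0.4434, 0.1392, 0.1418]
ee_rot: [-0.543, 0.444, -0.454, 0.55]
wrist_force: [0.3, -0.5, -0.6]
width: 0.0528
```

```bash
python3 go.py 437 145 60 -80.6; python3 look.py w5
```

```text
t 13.1 pos [443.4 139.2 141.8] shift [-7.3 81.6 -6.5] turn [-0.016  0.031  0.004] F [ 0.3 -0.5 -0.6] w 52.8 q7 -1.98
t 13.1 pos [0.4434 0.1392 0.1418] yaw -78.81 down [ 0.017 -0.001 -1.   ] vel 0.012 q [-0.06  0.26 -0.44  2.11  0.17  0.79 -1.98]
```

View pics/w5.png

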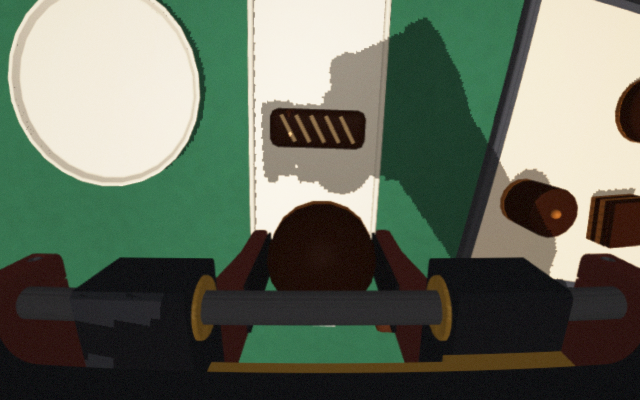

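```bash
python3 - <<'E'
from det import *
s=pickle.load(open('w5.pkl','rb'))
blobs('w5.png',s,[.02,.033],(260,90,380,170),90)
im=cv2.imread('pics/w5.png').astype(int)
m=(im[:,:,2]>im[:,:,1]*0.85)
u=np.array([np.cos(np.radians(9.4)),np.sin(np.radians(9.4))]); v=np.array([-u[1],u[0]])
for r in (20,60,100,130,160,200):
    row=m[r]; l=315
    i=max(j for j in range(210,318) if not row[j] ) if True else 0
    k=min(j for j in range(370,450) if not row[j])
    W=cast('wrist',[[i+1,r],[k-1,r]],.01,s)*1000
    print(r,i,k,W.round(1),(W@v).round(1),(W@v).mean().round(1))
print('arm centre v', np.array([502,155.7])@v)
E
```

```text
[317. 131.] 0.02 [504.3 153.7] [32.7 80.7] 9.4 circ [504.3 153.8] 41.5
[317. 131.] 0.033 [504.5 153.6] [31.2 77. ] 9.4 circ [504.5 153.7] 39.6
20 246 391 [[580.4 228.4]
 [603.6 111.5]] [130.5  11.4] 71.0
60 247 388 [[549.1 222.6]
 [572.1 106.7]] [129.9  11.8] 70.9
100 247 385 [[516.5 217.5]
 [539.5 101.6]] [130.2  12.1] 71.2
130 247 383 [[491.1 213.7]
 [514.2  97.4]] [130.6  12.1] 71.3
160 248 381 [[465.1 208.8]
 [488.   93. ]] [130.1  12. ] 71.0
200 248 378 [[428.4 203.4]
 [451.4  87. ]] [130.7  12.1] 71.4
arm centre v 71.61965251691073
```

```bash
python3 go.py 438 145 40 -80.6
```

```text
t 13.15 pos [443.6 138.9 141.8] shift [ -7.5 101.7  -6. ] turn [-0.016  0.03   0.004] F [-0.1  0.4 -0.2] w 53.0 q7 -1.98
```

Emit:
step_arm(
  commands=[
    [-7,30,-8,-0.016,0.03,0.004,0],
    [0,30,-2,0,0,0,0],
    [0,25,-2,0,0,0,0],
    [0,10,0,0,0,0,0],
    [0,0,0,0,0,0,0],
  ],
)

```text
clock: 13.78
tool_pos: [0.4345, 0.1348, 0.0456]
ee_rot: [0.536, -0.46, 0.463, -0.536]
wrist_force: [-0.3, 0.6, -0.4]
width: 0.0529
```

```bash
python3 go.py 438 145 9.3 -80.6
```

```text
t 13.78 pos [434.5 134.8  45.6] shift [-9.7 36.3  4.9] turn [-0.003 -0.015  0.003] F [-0.3  0.6 -0.4] w 52.9 q7 -2.13
```

Emit:
step_arm(
  commands=[
    [-10,8,5,-0.003,-0.015,0.003,0],
    [-1,8,0,0,0,0,0],
    [-1,6,0,0,0,0,0],
    [0,0,0,0,0,0,0],
  ],
)

```text
clock: 14.28
tool_pos: [0.4399, 0.1486, 0.024]
ee_rot: [-0.538, 0.457, -0.458, 0.54]
wrist_force: [0.4, -0.2, -0.4]
width: 0.0531
```

```bash
python3 go.py 438 145 9.3 -80.6
```

```text
t 14.28 pos [439.9 148.6  24. ] shift [ 3.3 14.7 -2.5] turn [-0.003  0.    -0.001] F [ 0.4 -0.2 -0.4] w 53.1 q7 -2.17
```

Emit:
step_arm(
  commands=[
    [3,6,-2.5,-0.003,0,0,0],
    [0,4,0,0,0,0,0],
    [0,2,0,0,0,0,0],
    [0,0,0,0,0,0,0],
  ],
)

```text
clock: 14.78
tool_pos: [0.4377, 0.1447, 0.0113]
ee_rot: [-0.539, 0.457, -0.457, 0.539]
wrist_force: [0.6, 0.4, 0.3]
width: 0.0528
```

```bash
python3 go.py 438 145 9.3 -80.6
```

```text
t 14.78 pos [437.7 144.7  11.3] shift [-0.2  2.   0.3] turn [-0.  0. -0.] F [0.6 0.4 0.3] w 52.8 q7 -2.18
```

Emit:
step_arm(
  commands=[
    [0,1.5,0,0,0,0,0],
    [0,0.5,0,0,0,0,0],
    [0,0,0,0,0,0,0],
  ],
)

```text
clock: 15.15
tool_pos: [0.438, 0.1449, 0.0094]
ee_rot: [-0.539, 0.457, -0.457, 0.54]
wrist_force: [0.6, 0.3, -0.2]
width: 0.053
```

Emit:
step_arm(
  commands=[
    [0,0.5,0,0,0,0,0],
    [0,0,0,0,0,0,68],
    [0,0,0,0,0,0,70],
    [0,-25,0,0,0,0,70],
    [0,-50,0,0,0,0,70],
  ],
)

```text
clock: 15.78
tool_pos: [0.4357, 0.1442, 0.0829]
ee_rot: [0.541, -0.458, 0.456, -0.538]
wrist_force: [-0.1, -0.2, 0.3]
width: 0.0615
```

Emit:
step_arm(
  commands=[
    [0,-50,0,0,0,0,80],
    [0,-20,0,0,0,0,80],
    [0,0,0,0,0,0,80],
  ],
)

```text
clock: 16.15
tool_pos: [0.4378, 0.1449, 0.158]
ee_rot: [-0.539, 0.457, -0.457, 0.54]
wrist_force: [0.5, -0.3, 0.1]
width: 0.0704
```

```bash
python3 go.py 586 -148 140 -80.6; python3 look.py w6; python3 -c "
from det import *
blobs('w6.png',pickle.load(open('w6.pkl','rb')),[.015,.02,.033],(250,80,390,250),70)"
```

```text
t 16.15 pos [437.8 144.9 158. ] shift [313.2  17.9  98.2] turn [-0.     0.001 -0.001] F [ 0.5 -0.3  0.1] w 70.4 q7 -2.0
t 16.15 pos [0.4378 0.1449 0.158 ] yaw -80.57 down [ 0.     0.001 -1.   ] vel 0.014 q [-0.04  0.24 -0.47  2.09  0.15  0.84 -2.  ]
[320. 191.] 0.015 [438.4 144.9] [53.8 51.8] 9.5 circ [438.2 144.6] 27.6
[320. 191.] 0.02 [439.5 145. ] [52.9 50.9] 9.5 circ [439.3 144.8] 27.2
[320. 191.] 0.033 [442.3 145.5] [50.6 48.7] 9.5 circ [442.2 145.3] 26.0
[314. 119.] 0.015 [504.7 153.9] [31.9 81.9] 9.5 circ [504.4 153.8] 42.0
[314. 119.] 0.02 [504.7 153.9] [31.4 80.6] 9.5 circ [504.4 153.8] 41.3
[314. 119.] 0.033 [504.7 154. ] [30.1 77.1] 9.5 circ [504.5 153.9] 39.5
```

View pics/w6.png

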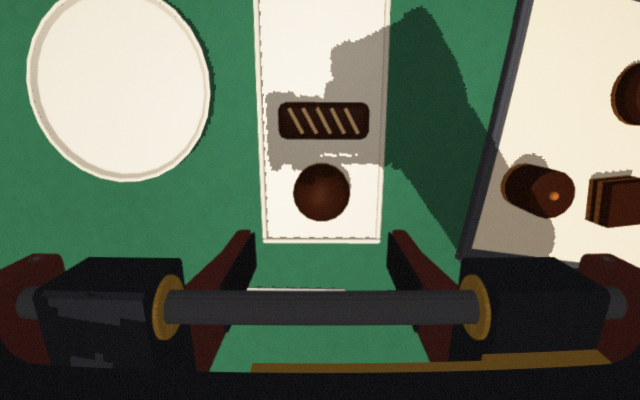

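```bash
python3 - <<'E'
from det import *
s=pickle.load(open('w6.pkl','rb'))
u=np.array([np.cos(np.radians(9.4)),np.sin(np.radians(9.4))]);v=np.array([-u[1],u[0]])
im=cv2.imread('pics/w6.png').astype(int); m=(im[:,:,2]>im[:,:,1]*0.85)
for c in (280,300,320,340,360):
    k=min(j for j in range(225,262) if not m[j,c]); W=cast('wrist',[[c,k-.5]],.01,s)*1000
    print(k,W@u, 'centre u',W@u+120,'bar',np.array([504.6,153.9])@u,'dome',np.array([438.8,145])@u)
E
```

```text
243 [402.68353295] centre u [522.68353295] bar 522.9601783358625 dome 456.5901290381734
243 [402.7491801] centre u [522.7491801] bar 522.9601783358625 dome 456.5901290381734
243 [402.79574761] centre u [522.79574761] bar 522.9601783358625 dome 456.5901290381734
243 [402.82337258] centre u [522.82337258] bar 522.9601783358625 dome 456.5901290381734
244 [401.75029012] centre u [521.75029012] bar 522.9601783358625 dome 456.5901290381734
```

Emit:
step_arm(
  commands=[
    [52,3,16,0,0,0,86],
    [52,3,16,0,0,0,86],
    [52,3,16,0,0,0,86],
    [52,3,16,0,0,0,86],
    [52,3,16,0,0,0,86],
  ],
)

```text
clock: 16.82
tool_pos: [0.5585, -0.0999, 0.1334]
ee_rot: [0.544, -0.457, 0.45, -0.54]
wrist_force: [1.0, 0.8, -0.0]
width: 0.0754
```

```bash
python3 go.py 586 -148 130 -80.6
```

```text
t 16.82 pos [558.5 -99.9 133.4] shift [52.2  3.  18.6] turn [ 0.011  0.013 -0.003] F [ 1.   0.8 -0. ] w 75.4 q7 -1.48
```

Emit:
step_arm(
  commands=[
    [52,0,18,0.011,0.013,0,86],
    [0,0,0,0,0,0,86],
    [0,0,0,0,0,0,86],
  ],
)

```text
clock: 17.2
tool_pos: [0.5836, -0.1534, 0.126]
ee_rot: [0.539, -0.462, 0.456, -0.537]
wrist_force: [-0.1, 0.8, -0.5]
width: 0.0752
```

```bash
python3 go.py 586 -148 130 -80.6; python3 look.py w7; python3 -c "
from det import *
blobs('w7.png',pickle.load(open('w7.pkl','rb')),[.012,.018,.029],(265,80,375,250),80)"
```

```text
t 17.2 pos [ 583.6 -153.4  126. ] shift [-5.  -4.   3.2] turn [ 0.008 -0.006 -0.005] F [-0.1  0.8 -0.5] w 75.2 q7 -1.4
t 17.2 pos [ 0.5836 -0.1534  0.126 ] yaw -80.95 down [-0.009  0.004 -1.   ] vel 0.024 q [ 0.38  0.49 -0.29  1.8   0.17  0.89 -1.4 ]
[316. 195.] 0.012 [ 584.9 -147.7] [61.1 58.9] 2.5 circ [ 585.  -147.8] 30.9
[316. 195.] 0.018 [ 586.4 -147.6] [59.7 57.6] 2.5 circ [ 586.5 -147.7] 30.2
[316. 195.] 0.029 [ 589.1 -147.4] [57.3 55.2] 2.5 circ [ 589.2 -147.5] 29.0
[317.  91.] 0.012 [ 670.7 -138.2] [19.4 87.9] 9.0 circ [ 670.7 -138.2] 45.0
[317.  91.] 0.018 [ 670.3 -138.3] [18.9 85.9] 9.0 circ [ 670.3 -138.3] 44.0
[317.  91.] 0.029 [ 669.6 -138.5] [18.2 82.4] 9.0 circ [ 669.6 -138.5] 42.2
```

View pics/w7.png

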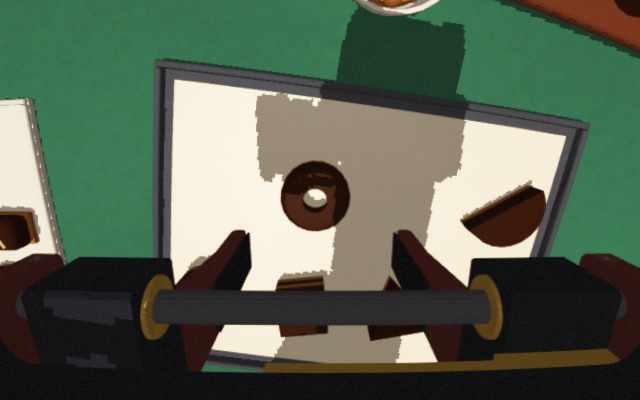

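```bash
python3 go.py 585.8 -147 6.5 -80.6
```

```text
t 17.25 pos [ 583.4 -153.8  126.1] shift [ -5.8 119.6   4.4] turn [ 0.009 -0.006 -0.005] F [ 0.4 -0.2 -0.8] w 75.1 q7 -1.4
```

Emit:
step_arm(
  commands=[
    [-6,30,4,0.009,-0.006,-0.005,86],
    [-1,30,-2,0,0,0,86],
    [-1,15,-1,0,0,0,86],
    [0,0,0,0,0,0,86],
  ],
)

```text
clock: 17.75
tool_pos: [0.5819, -0.1394, 0.049]
ee_rot: [-0.541, 0.455, -0.455, 0.541]
wrist_force: [-0.0, -0.2, 0.9]
width: 0.0756
```

```bash
python3 go.py 585.8 -147 6.5 -80.6
```

```text
t 17.75 pos [ 581.9 -139.4   49. ] shift [ 8.2 42.5  2.5] turn [-0.     0.008 -0.001] F [-0.  -0.2  0.9] w 75.6 q7 -1.46
```

Emit:
step_arm(
  commands=[
    [8,12,2.5,0,0.008,0,86],
    [0,12,0,0,0,0,86],
    [0,8,0,0,0,0,86],
    [0,0,0,0,0,0,86],
  ],
)

```text
clock: 18.25
tool_pos: [0.5877, -0.1477, 0.0169]
ee_rot: [-0.538, 0.457, -0.458, 0.54]
wrist_force: [0.1, 0.3, -0.0]
width: 0.0755
```

```bash
python3 go.py 585.8 -147 6.5 -80.6
```

```text
t 18.25 pos [ 587.7 -147.7   16.9] shift [-1.  10.4 -1.8] turn [-0.003 -0.001  0.   ] F [ 0.1  0.3 -0. ] w 75.5 q7 -1.47
```

Emit:
step_arm(
  commands=[
    [-1,6,-2,-0.003,0,0,86],
    [0,4,0,0,0,0,86],
    [0,0,0,0,0,0,86],
  ],
)

```text
clock: 18.62
tool_pos: [0.5858, -0.1469, 0.0066]
ee_rot: [-0.539, 0.457, -0.458, 0.539]
wrist_force: [-0.4, -0.5, -0.3]
width: 0.0757
```

```bash
python3 go.py 585.8 -147 6.5 -80.6
```

```text
t 18.62 pos [ 585.8 -146.9    6.6] shift [0.1 0.1 0. ] turn [-0.001 -0.001  0.001] F [-0.4 -0.5 -0.3] w 75.7 q7 -1.47
```

Tip 3.6 mm above the parchment, so placing z ≈ 9.

Emit:
step_arm(
  commands=[
    [0,0,0,0,0,0,0],
    [0,0,0,0,0,0,0],
    [0,0,0,0,0,0,0],
    [0,-10,0,0,0,0,0],
    [0,-25,0,0,0,0,0],
  ],
)

```text
clock: 19.25
tool_pos: [0.5845, -0.1467, 0.0417]
ee_rot: [0.54, -0.458, 0.457, -0.539]
wrist_force: [0.5, 0.1, 0.0]
width: 0.0587
```

Emit:
step_arm(
  commands=[
    [0,-45,0,0,0,0,0],
    [0,-40,0,0,0,0,0],
  ],
)

```text
clock: 19.5
tool_pos: [0.5836, -0.1465, 0.1289]
ee_rot: [0.54, -0.459, 0.456, -0.538]
wrist_force: [1.5, 0.2, 0.2]
width: 0.0585
```

```bash
python3 go.py 567 166.5 120 -80.6
```

```text
t 19.5 pos [ 583.6 -146.5  128.9] shift [-311.5    9.2   34.7] turn [ 0.004 -0.    -0.002] F [1.5 0.2 0.2] w 58.5 q7 -1.41
```

Emit:
step_arm(
  commands=[
    [-56,0,6,0,0,0,0],
    [-56,0,6,0,0,0,0],
    [-56,0,6,0,0,0,0],
    [-56,0,6,0,0,0,0],
    [-56,0,6,0,0,0,0],
  ],
)

```text
clock: 20.12
tool_pos: [0.5731, 0.135, 0.1373]
ee_rot: [-0.535, 0.458, -0.464, 0.538]
wrist_force: [1.0, -0.1, -0.7]
width: 0.059
```

```bash
python3 go.py 567 166.5 60 -80.6
```

```text
t 20.12 pos [573.1 135.  137.3] shift [-32.4  77.2  -2.1] turn [-0.009 -0.013  0.004] F [ 1.  -0.1 -0.7] w 59.0 q7 -1.94
```

Emit:
step_arm(
  commands=[
    [-30,10,-2,-0.009,-0.013,0.004,0],
    [0,30,0,0,0,0,0],
    [0,25,0,0,0,0,0],
    [0,10,0,0,0,0,0],
    [0,0,0,0,0,0,0],
  ],
)

```text
clock: 20.75
tool_pos: [0.5667, 0.1743, 0.0652]
ee_rot: [-0.539, 0.454, -0.455, 0.544]
wrist_force: [0.5, -0.2, -0.7]
width: 0.0582
```

```bash
python3 go.py 567 166.5 9.2 -80.6
```

```text
t 20.75 pos [566.7 174.3  65.2] shift [ 7.9 55.9 -1.4] turn [-0.006  0.011 -0.004] F [ 0.5 -0.2 -0.7] w 58.2 q7 -2.02
```

Emit:
step_arm(
  commands=[
    [8,20,-1,-0.006,0.011,-0.004,0],
    [0,10,0,0,0,0,0],
    [0,5,0,0,0,0,0],
    [0,0,0,0,0,0,0],
  ],
)

```text
clock: 21.25
tool_pos: [0.5687, 0.1649, 0.0295]
ee_rot: [-0.538, 0.457, -0.459, 0.539]
wrist_force: [-0.1, -0.4, -0.7]
width: 0.0586
```

```bash
python3 go.py 567 166.5 9.2 -80.6
```

```text
t 21.25 pos [568.7 164.9  29.5] shift [-1.8 20.3 -1.5] turn [-0.002 -0.003  0.001] F [-0.1 -0.4 -0.7] w 58.6 q7 -2.04
```

Emit:
step_arm(
  commands=[
    [-2,10,-1.5,-0.002,-0.003,0,0],
    [0,5,0,0,0,0,0],
    [0,3,0,0,0,0,0],
    [0,0,0,0,0,0,0],
  ],
)

```text
clock: 21.75
tool_pos: [0.5671, 0.1674, 0.0106]
ee_rot: [-0.539, 0.457, -0.457, 0.54]
wrist_force: [-0.9, 0.5, 0.1]
width: 0.0582
```

```bash
python3 go.py 567 166.5 9.2 -80.6
```

```text
t 21.75 pos [567.1 167.4  10.6] shift [ 0.9  1.4 -0.2] turn [-0.001  0.001  0.   ] F [-0.9  0.5  0.1] w 58.2 q7 -2.05
```

Emit:
step_arm(
  commands=[
    [1,1,0,0,0,0,0],
    [0,0.5,0,0,0,0,0],
    [0,0,0,0,0,0,0],
  ],
)

```text
clock: 22.12
tool_pos: [0.5677, 0.1664, 0.0095]
ee_rot: [-0.539, 0.457, -0.458, 0.54]
wrist_force: [-0.2, 1.0, -0.6]
width: 0.0582
```

Emit:
step_arm(
  commands=[
    [0,0.4,0,0,0,0,0],
    [0,0,0,0,0,0,74],
    [0,0,0,0,0,0,76],
    [0,-25,0,0,0,0,76],
    [0,-45,0,0,0,0,76],
  ],
)

```text
clock: 22.75
tool_pos: [0.5652, 0.1656, 0.0775]
ee_rot: [0.541, -0.458, 0.456, -0.538]
wrist_force: [0.7, 0.1, 0.1]
width: 0.0667
```

Emit:
step_arm(
  commands=[
    [0,-40,-45,0,0,0,76],
    [0,-35,-45,0,0,0,76],
    [0,0,0,0,0,0,76],
  ],
)

```text
clock: 23.12
tool_pos: [0.4771, 0.1518, 0.1584]
ee_rot: [-0.539, 0.456, -0.458, 0.54]
wrist_force: [0.7, 0.5, 0.5]
width: 0.0667
```

```bash
python3 look.py w8
```

```text
t 23.125 pos [0.4771 0.1518 0.1584] yaw -80.56 down [ 0.003  0.    -1.   ] vel 0.052 q [-0.08  0.3  -0.41  2.01  0.16  0.86 -1.99]
```

View pics/w8.png

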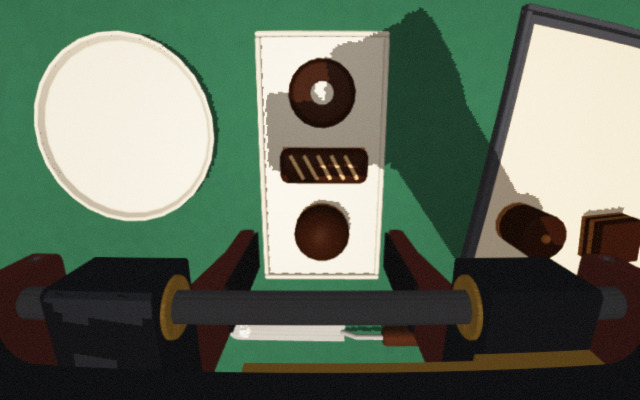

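```bash
cat > chk.py <<'E'
from det import *
f=sys.argv[1]; s=pickle.load(open(f+'.pkl','rb'))
im=cv2.imread('pics/'+f+'.png').astype(int); m=((im[:,:,2]>im[:,:,1]*0.85)&(im.max(2)>40)).astype(np.uint8)
k=np.zeros_like(m); k[20:300,:255]=1
for (a,b,c,d) in ((0,20,240,240),(245,20,400,284)):
    k=np.zeros_like(m); k[b:d,a:c]=1
    mm=cv2.morphologyEx(m*k,2,np.ones((3,3)))
    c=max(cv2.findContours(mm,0,2)[0],key=cv2.contourArea)
    W=(cast('wrist',c.reshape(-1,2),.0105,s)*1000).astype(np.float32)
    print(cv2.minAreaRect(W),cv2.fitEllipse(W)[:2])
E
python3 chk.py w8; python3 -c "
from det import *
s=pickle.load(open('w8.pkl','rb'))
u=np.array([np.cos(np.radians(9.4)),np.sin(np.radians(9.4))]);v=np.array([-u[1],u[0]])
blobs('w8.png',s,[.015,.02,.031],(268,40,375,270),72)"
```

```text
((504.9537353515625, 348.80084228515625), (177.63223266601562, 179.0066375732422), 9.720091819763184) ((504.73870849609375, 348.809326171875), (177.8289794921875, 178.38113403320312))
((503.0862731933594, 155.437255859375), (238.29432678222656, 119.44635009765625), 9.350724220275879) ((497.6343994140625, 153.66812133789062), (140.33445739746094, 294.18145751953125))
[322. 233.] 0.015 [437.6 144.5] [56.4 52.5] 9.5 circ [437.8 144.5] 28.7
[322. 233.] 0.02 [439.4 144.8] [55.5 51.6] 9.5 circ [439.6 144.8] 28.3
[322. 233.] 0.031 [443.2 145.5] [53.4 49.7] 9.5 circ [443.4 145.5] 27.2
[322. 164.] 0.015 [503.8 153.7] [32.  81.7] 9.5 circ [504.3 153.8] 41.4
[322. 164.] 0.02 [504.5 153.8] [31.5 80.3] 9.5 circ [505.  153.9] 40.7
[322. 164.] 0.031 [506.  154.2] [30.4 77.4] 9.5 circ [506.4 154.2] 39.2
[323.  94.] 0.015 [567.1 165.8] [58.6 59.1] 9.5 circ [567.3 166. ] 29.9
[323.  94.] 0.02 [566.7 165.7] [57.7 58.1] 9.5 circ [567. 166.] 29.4
[323.  94.] 0.031 [565.9 165.6] [55.5 56. ] 9.5 circ [566.1 165.9] 28.3
```

Emit:
step_arm(
  commands=[
    [50,2,-8,0,-0.18,0,70],
    [48,2,-17,0,-0.18,0,70],
    [44,2,-25,0,-0.18,0,70],
    [39,2,-33,0,-0.18,0,70],
    [32,2,-39,0,-0.18,0,70],
  ],
)

```text
clock: 23.8
tool_pos: [0.4841, -0.0963, 0.1436]
ee_rot: [-0.683, 0.176, -0.177, 0.687]
wrist_force: [0.5, -0.2, -0.3]
width: 0.0614
```

```bash
python3 go.py 478 -152 140 15
```

```text
t 23.8 pos [484.1 -96.3 143.6] shift [ 21.6   3.3 -51.8] turn [-0.005 -0.766  0.002] F [ 0.5 -0.2 -0.3] w 61.4 q7 -0.6
```

Emit:
step_arm(
  commands=[
    [20,3,-45,0,-0.18,0,70],
    [0,0,0,0,-0.18,0,70],
    [0,0,0,0,-0.18,0,70],
    [0,0,0,0,-0.18,0,70],
    [0,0,0,0,-0.04,0,70],
  ],
)

```text
clock: 24.42
tool_pos: [0.4811, -0.1547, 0.1338]
ee_rot: [-0.697, -0.095, 0.096, 0.704]
wrist_force: [0.6, -0.1, 0.3]
width: 0.0616
```

Emit:
step_arm(
  commands=[
    [0,0,0,0,0,0,70],
  ],
)

```text
clock: 24.55
tool_pos: [0.4814, -0.155, 0.1327]
ee_rot: [-0.697, -0.094, 0.096, 0.705]
wrist_force: [-0.1, -0.7, 0.2]
width: 0.0616
```

```bash
python3 go.py 478 -152 140 15; python3 look.py w9;python3 -c "
from det import *
blobs('w9.png',pickle.load(open('w9.pkl','rb')),[.018,.033],(265,80,375,250),80)"
```

```text
t 24.55 pos [ 481.4 -155.   132.7] shift [-2.5 -7.2  3.9] turn [-0.011  0.007 -0.001] F [-0.1 -0.7  0.2] w 61.6 q7 0.22
t 24.55 pos [ 0.4814 -0.155   0.1327] yaw 15.41 down [-0.004  0.01  -1.   ] vel 0.018 q [ 0.68  0.38 -0.59  2.    0.26  0.84  0.22]
[320. 188.] 0.018 [ 480.2 -152.5] [45.  48.1] 15.4 circ [ 480.1 -153.2] 32.2
[320. 188.] 0.033 [ 479.4 -149.2] [42.5 45.5] 15.4 circ [ 479.3 -149.9] 30.5
[344.  96.] 0.018 [480.4 -63.8] [41.5 22. ] 15.7 circ [478.9 -58.5] 21.4
[344.  96.] 0.033 [479.6 -65.3] [39.2 20.8] 15.7 circ [478.2 -60.3] 20.3
```

View pics/w9.png

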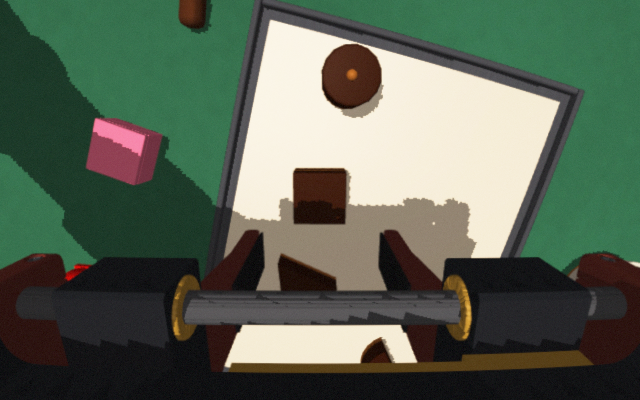

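```bash
python3 - <<'E'
from det import *
s=pickle.load(open('w9.pkl','rb'))
print(cast('wrist',[[320,224]],.033,s),cast('wrist',[[320,167.5]],.003,s),cast('wrist',[[320,172]],.033,s))
E
python3 go.py 479.5 -151.5 8 15.2
```

```text
[[ 0.48619404 -0.17180391]] [[ 0.47452755 -0.12982296]] [[ 0.47451658 -0.12942159]]
t 24.6 pos [ 481.3 -155.   132.7] shift [ -0.7 124.8   2.5] turn [-0.011  0.003 -0.001] F [ 0.5 -1.1 -0.1] w 61.9 q7 0.22
```

Emit:
step_arm(
  commands=[
    [-1,30,3,-0.011,0.003,0,70],
    [0,30,-1,0,0,0,70],
    [0,20,-1,0,0,0,70],
    [0,0,0,0,0,0,70],
  ],
)

```text
clock: 25.1
tool_pos: [0.4817, -0.1545, 0.0495]
ee_rot: [-0.701, -0.092, 0.092, 0.701]
wrist_force: [0.5, -0.2, -0.1]
width: 0.0613
```

```bash
python3 go.py 479.6 -150.9 8 15.2
```

```text
t 25.1 pos [ 481.7 -154.5   49.5] shift [-1.  41.5  4. ] turn [-0.    -0.005 -0.   ] F [ 0.5 -0.2 -0.1] w 61.3 q7 0.09
```

Emit:
step_arm(
  commands=[
    [-1,14,4,0,-0.005,0,70],
    [0,12,0,0,0,0,70],
    [0,8,0,0,0,0,70],
    [0,0,0,0,0,0,70],
  ],
)

```text
clock: 25.6
tool_pos: [0.4809, -0.1507, 0.0145]
ee_rot: [0.701, 0.094, -0.093, -0.701]
wrist_force: [-0.7, 0.5, -0.5]
width: 0.0612
```

```bash
python3 go.py 479.6 -150.9 8 15.2
```

```text
t 25.6 pos [ 480.9 -150.7   14.5] shift [-1.3  6.5  0.2] turn [ 0.001 -0.     0.002] F [-0.7  0.5 -0.5] w 61.2 q7 0.04
```

Emit:
step_arm(
  commands=[
    [-1,4,0,0,0,0,70],
    [0,2.5,0,0,0,0,70],
    [0,0,0,0,0,0,70],
  ],
)

```text
clock: 25.98
tool_pos: [0.4805, -0.1513, 0.0082]
ee_rot: [0.701, 0.094, -0.092, -0.7]
wrist_force: [-0.6, 0.3, -0.5]
width: 0.0616
```

```bash
python3 go.py 479.6 -150.9 8 15.2
```

```text
t 25.98 pos [ 480.5 -151.3    8.2] shift [-0.7  0.2  0.6] turn [ 0.002 -0.     0.003] F [-0.6  0.3 -0.5] w 61.6 q7 0.03
```

Emit:
step_arm(
  commands=[
    [0,0,0,0,0,0,0],
    [0,0,0,0,0,0,0],
    [0,0,0,0,0,0,0],
    [0,-10,0,0,0,0,0],
    [0,-25,0,0,0,0,0],
  ],
)

```text
clock: 26.6
tool_pos: [0.4791, -0.1509, 0.0434]
ee_rot: [0.701, 0.093, -0.094, -0.701]
wrist_force: [0.4, -0.5, -0.6]
width: 0.0438
```

Emit:
step_arm(
  commands=[
    [0,-45,0,0,0,0,0],
    [0,-45,0,0,0,0,0],
  ],
)

```text
clock: 26.85
tool_pos: [0.4777, -0.1504, 0.1354]
ee_rot: [-0.7, -0.093, 0.095, 0.702]
wrist_force: [0.1, -0.6, -0.7]
width: 0.0441
```

```bash
python3 go.py 511.5 322 130 15.2
```

```text
t 26.85 pos [ 477.7 -150.4  135.4] shift [156.8   6.  446.9] turn [-0.002  0.001 -0.003] F [ 0.1 -0.6 -0.7] w 44.1 q7 0.2
```

Emit:
step_arm(
  commands=[
    [19,0,56,0,0,0,0],
    [19,0,56,0,0,0,0],
    [19,0,56,0,0,0,0],
    [19,0,56,0,0,0,0],
    [19,0,56,0,0,0,0],
  ],
)

```text
clock: 27.48
tool_pos: [0.5017, 0.1454, 0.1429]
ee_rot: [0.703, 0.091, -0.085, -0.7]
wrist_force: [1.6, -0.6, -1.1]
width: 0.0435
```

```bash
python3 go.py 511.5 322 130 15.2
```

```text
t 27.48 pos [501.7 145.4 142.9] shift [ 53.2  12.4 168.7] turn [ 0.006 -0.015  0.008] F [ 1.6 -0.6 -1.1] w 43.5 q7 -0.45
```

Move partway so the plate is in view, then look.

Emit:
step_arm(
  commands=[
    [18,0,35,0.006,-0.015,0.008,0],
    [18,0,35,0,0,0,0],
    [0,0,0,0,0,0,0],
  ],
)

```text
clock: 27.85
tool_pos: [0.5174, 0.2314, 0.1455]
ee_rot: [-0.699, -0.098, 0.096, 0.702]
wrist_force: [0.5, -0.3, -1.6]
width: 0.0438
```

```bash
python3 look.py w10; python3 go.py 511.5 322 60 15.2
```

```text
t 27.85 pos [0.5174 0.2314 0.1455] yaw 15.78 down [ 0.001  0.004 -1.   ] vel 0.039 q [-0.    0.47 -0.68  1.86  0.36  0.93 -0.57]
t 27.9 pos [517.4 229.  145.2] shift [19.3 85.4 91. ] turn [-0.002  0.008  0.001] F [ 1.  -0.6 -1.7] w 44.1 q7 -0.57
```

View pics/w10.png

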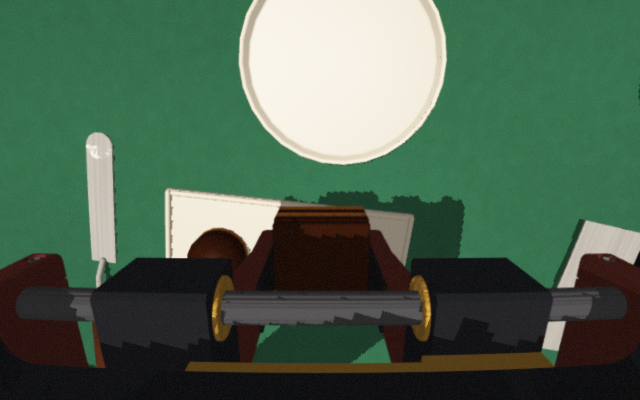

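```bash
python3 - <<'E'
from det import *
s=pickle.load(open('w10.pkl','rb')); im=cv2.imread('pics/w10.png').astype(int)
m=((im[:,:,2]>im[:,:,1]*0.85)&(im.max(2)>70)).astype(np.uint8); m[175:]=0; m[:,:200]=0;m[:,480:]=0
c=max(cv2.findContours(m,0,1)[0],key=cv2.contourArea).reshape(-1,2); c=c[c[:,1]>3]
W=cast('wrist',c,.011,s)*1000
A=np.c_[2*W,np.ones(len(W))]; x=np.linalg.lstsq(A,(W**2).sum(1),rcond=None)[0]; print(x[:2],np.sqrt(x[2]+x[:2]@x[:2]))
E
```

```text
[504.70773456 348.97334814] 88.68341942468915
```

Emit:
step_arm(
  commands=[
    [10,20,47,0,0.008,0,0],
    [9,30,44,0,0,0,0],
    [0,20,0,0,0,0,0],
    [0,10,0,0,0,0,0],
    [0,0,0,0,0,0,0],
  ],
)

```text
clock: 28.52
tool_pos: [0.5151, 0.3139, 0.0641]
ee_rot: [0.703, 0.09, -0.089, -0.7]
wrist_force: [-0.2, 0.1, 0.1]
width: 0.0436
```

```bash
python3 go.py 511.3 322 10.5 15.2
```

```text
t 28.52 pos [515.1 313.9  64.1] shift [-1.8 53.6  9. ] turn [ 0.005 -0.012  0.002] F [-0.2  0.1  0.1] w 43.6 q7 -0.79
```

Emit:
step_arm(
  commands=[
    [-2,20,9,0.005,-0.012,0.002,0],
    [0,10,0,0,0,0,0],
    [0,5,0,0,0,0,0],
    [0,0,0,0,0,0,0],
  ],
)

```text
clock: 29.02
tool_pos: [0.5124, 0.3203, 0.028]
ee_rot: [0.701, 0.093, -0.092, -0.701]
wrist_force: [1.3, 1.1, -0.3]
width: 0.0437
```

```bash
python3 go.py 511.3 322 10.5 15.2
```

```text
t 29.02 pos [512.4 320.3  28. ] shift [-0.6 17.5  1.9] turn [ 0.    -0.003  0.001] F [ 1.3  1.1 -0.3] w 43.7 q7 -0.83
```

Emit:
step_arm(
  commands=[
    [-1,9,2,0,-0.003,0.001,0],
    [0,5,0,0,0,0,0],
    [0,2,0,0,0,0,0],
    [0,0,0,0,0,0,0],
  ],
)

```text
clock: 29.52
tool_pos: [0.5112, 0.3225, 0.0114]
ee_rot: [-0.701, -0.094, 0.093, 0.701]
wrist_force: [-0.4, -0.8, -1.2]
width: 0.0441
```

```bash
python3 go.py 511.3 322 10.5 15.2
```

```text
t 29.52 pos [511.2 322.5  11.4] shift [-0.   0.9 -0.6] turn [-0.     0.001  0.001] F [-0.4 -0.8 -1.2] w 44.1 q7 -0.84
```

Emit:
step_arm(
  commands=[
    [0,0.8,0,0,0,0,0],
    [0,0.3,0,0,0,0,0],
    [0,0,0,0,0,0,60],
    [0,0,0,0,0,0,64],
    [0,-25,0,0,0,0,64],
  ],
)

```text
clock: 30.15
tool_pos: [0.5106, 0.3219, 0.0348]
ee_rot: [0.701, 0.094, -0.094, -0.701]
wrist_force: [-0.8, -0.2, 0.4]
width: 0.056
```

Emit:
step_arm(
  commands=[
    [0,-50,0,0,0,0,66],
    [0,-50,-10,0,0,0,70],
    [0,-10,-20,0,0,0,70],
    [0,0,0,0,0,0,70],
  ],
)

```text
clock: 30.65
tool_pos: [0.5194, 0.2936, 0.1502]
ee_rot: [-0.701, -0.095, 0.093, 0.701]
wrist_force: [0.9, 0.0, -0.3]
width: 0.0617
```

```bash
python3 look.py w11; python3 go.py 478 -55 140 15.2;python3 -c "
from det import *
blobs('w11.png',pickle.load(open('w11.pkl','rb')),[.02,.035],(250,80,390,250),80)"
```

```text
t 30.65 pos [0.5194 0.2936 0.1502] yaw 15.28 down [ 0.002  0.001 -1.   ] vel 0.033 q [-0.11  0.51 -0.68  1.78  0.38  0.98 -0.68]
t 30.7 pos [518.7 295.  150. ] shift [-132.1    9.2 -326.7] turn [-0.001  0.003  0.002] F [ 0.6  0.7 -0.3] w 61.4 q7 -0.68
[337. 220.] 0.02 [543.7 266.4] [98.8 47.9] 18.4 circ [545.3 266.8] 53.4
[337. 220.] 0.035 [541.6 271.1] [93.7 45.5] 18.4 circ [543.1 271.5] 50.6
[321. 162.] 0.02 [513.1 322.2] [44.5 44.9] 15.3 circ [512.6 322.2] 30.4
[321. 162.] 0.035 [512.5 324.1] [42.2 42.6] 15.3 circ [512.1 324.1] 28.9
```

View pics/w11.png

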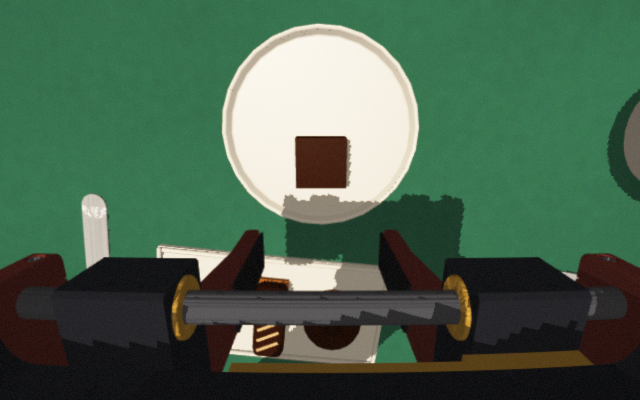

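Emit:
step_arm(
  commands=[
    [-22,1,-54,0,0,0,70],
    [-22,1,-54,0,0,0,70],
    [-22,1,-54,0,0,0,70],
    [-22,1,-54,0,0,0,70],
    [-22,1,-54,0,0,0,70],
  ],
)

```text
clock: 31.32
tool_pos: [0.4818, 0.0089, 0.1393]
ee_rot: [-0.697, -0.1, 0.101, 0.703]
wrist_force: [0.3, 0.3, 0.7]
width: 0.0615
```

Emit:
step_arm(
  commands=[
    [-20,3,-50,0,0,0,70],
    [0,0,0,0,0,0,70],
    [0,0,0,0,0,0,70],
  ],
)

```text
clock: 31.7
tool_pos: [0.4744, -0.0479, 0.1331]
ee_rot: [-0.696, -0.097, 0.101, 0.704]
wrist_force: [-0.4, 0.2, 0.7]
width: 0.0615
```

```bash
python3 look.py w12; python3 go.py 478 -55 140 15.2;python3 -c "
from det import *
blobs('w12.png',pickle.load(open('w12.pkl','rb')),[.025,.05],(220,80,420,250),80)"
```

```text
t 31.7 pos [ 0.4744 -0.0479  0.1331] yaw 16.05 down [-0.008  0.01  -1.   ] vel 0.021 q [ 0.54  0.35 -0.66  2.06  0.27  0.83 -0.  ]
t 31.75 pos [474.3 -48.  133. ] shift [ 1.6 -7.1 -7.6] turn [-0.012  0.015 -0.005] F [-0.7 -0.8 -0.7] w 61.2 q7 -0.0
[394. 238.] 0.025 [546.7 -62.9] [26.9 17.7] 15.9 circ [547.2 -64.3] 15.2
[394. 238.] 0.05 [538.4 -55.6] [24.4 16.1] 15.9 circ [538.9 -57. ] 13.8
[320. 210.] 0.025 [477.7 -56.8] [46.5 52.5] 16.2 circ [477.6 -56.8] 26.8
[320. 210.] 0.05 [475.8 -50.1] [42.2 47.7] 16.2 circ [475.8 -50.1] 24.3
[299. 167.] 0.025 [449.6 -23.9] [184.4  92.1] 35.3 circ [471.9 -55.7] 92.3
[299. 167.] 0.05 [450.3 -20.3] [167.3  83.6] 35.3 circ [470.6 -49.1] 83.8
```

View pics/w12.png

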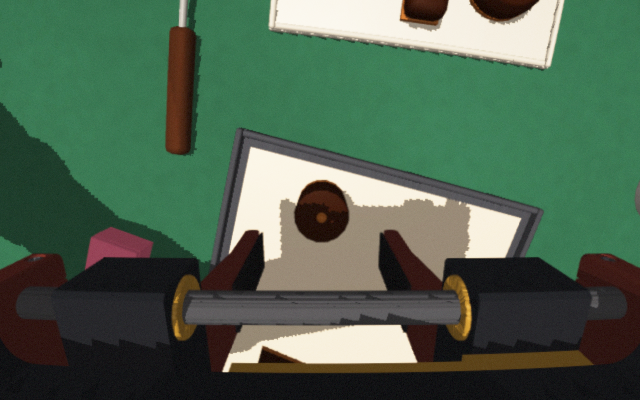

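```bash
python3 - <<'E'
from det import *
s=pickle.load(open('w12.pkl','rb'))
a=cast('wrist',[[321,242.5]],.051,s);b=cast('wrist',[[321,180]],.003,s)
print(cast('wrist',[[321,217]],.053,s),a,b,(a+b)/2)
E
python3 go.py 477.5 -55 14 15.2
```

```text
[[ 0.47664892 -0.05303493]] [[ 0.48265015 -0.0738715 ]] [[ 0.47085581 -0.03358648]] [[ 0.47675298 -0.05372899]]
t 31.75 pos [474.3 -48.  133. ] shift [  1.7 118.9  -9. ] turn [-0.012  0.015 -0.005] F [-0.7 -0.8 -0.7] w 61.2 q7 -0.0
```

Emit:
step_arm(
  commands=[
    [1,30,-8,-0.012,0.015,-0.005,70],
    [0,15,0,0,0,0,70],
    [0,0,0,0,0,0,70],
  ],
)

```text
clock: 32.12
tool_pos: [0.4786, -0.0499, 0.087]
ee_rot: [-0.7, -0.097, 0.096, 0.701]
wrist_force: [0.0, 0.6, -0.9]
width: 0.0615
```

```bash
python3 go.py 476.5 -53.7 14 15.2
```

```text
t 32.12 pos [478.6 -49.9  87. ] shift [-3.2 73.  -3.2] turn [-0.001  0.008  0.002] F [ 0.   0.6 -0.9] w 61.5 q7 -0.08
```

Emit:
step_arm(
  commands=[
    [-3,20,-3,0,0.008,0,70],
    [0,20,0,0,0,0,70],
    [0,12,0,0,0,0,70],
    [0,0,0,0,0,0,70],
  ],
)

```text
clock: 32.62
tool_pos: [0.4795, -0.0503, 0.0364]
ee_rot: [-0.7, -0.097, 0.093, 0.701]
wrist_force: [1.1, -0.3, 0.1]
width: 0.0614
```

```bash
python3 go.py 476.5 -53.7 14 15.2
```

```text
t 32.62 pos [479.5 -50.3  36.4] shift [-4.  22.4 -2.5] turn [-0.001  0.005  0.006] F [ 1.1 -0.3  0.1] w 61.4 q7 -0.16
```

Emit:
step_arm(
  commands=[
    [-4,10,-2.5,-0.001,0.005,0.006,70],
    [-0.5,8,0,0,0,0,70],
    [0,3,0,0,0,0,70],
    [0,0,0,0,0,0,70],
  ],
)

```text
clock: 33.12
tool_pos: [0.4768, -0.0541, 0.0154]
ee_rot: [0.701, 0.094, -0.093, -0.701]
wrist_force: [0.7, -0.5, 0.7]
width: 0.0615
```

```bash
python3 go.py 476.5 -53.7 14 15.2
```

```text
t 33.12 pos [476.8 -54.1  15.4] shift [-0.2  1.4  0.5] turn [ 0.001 -0.001  0.002] F [ 0.7 -0.5  0.7] w 61.5 q7 -0.2
```

Tip 15.4, so placing z = 17.4 + 0.3.

Emit:
step_arm(
  commands=[
    [0,0,0.5,0,0,0,0],
    [0,0,0,0,0,0,0],
    [0,0,0,0,0,0,0],
  ],
)

```text
clock: 33.5
tool_pos: [0.477, -0.0536, 0.0157]
ee_rot: [0.701, 0.094, -0.092, -0.701]
wrist_force: [0.0, 0.6, 0.1]
width: 0.0436
```

Emit:
step_arm(
  commands=[
    [0,-10,0,0,0,0,0],
    [0,-25,0,0,0,0,0],
    [0,-45,0,0,0,0,0],
    [0,-45,0,0,0,0,0],
  ],
)

```text
clock: 34.0
tool_pos: [0.4742, -0.053, 0.143]
ee_rot: [-0.7, -0.092, 0.095, 0.701]
wrist_force: [0.1, -1.6, -0.5]
width: 0.0434
```

```bash
python3 go.py 496.8 376 150 15.2
```

```text
t 34.0 pos [474.2 -53.  143. ] shift [134.6  -6.6 408. ] turn [-0.002  0.001 -0.004] F [ 0.1 -1.6 -0.5] w 43.4 q7 -0.01
```

Emit:
step_arm(
  commands=[
    [18,-1,55,0,0,0,0],
    [18,-1,55,0,0,0,0],
    [18,-1,55,0,0,0,0],
    [18,-1,55,0,0,0,0],
    [18,-1,55,0,0,0,0],
  ],
)

```text
clock: 34.62
tool_pos: [0.4952, 0.2365, 0.1557]
ee_rot: [0.703, 0.091, -0.085, -0.7]
wrist_force: [1.3, 0.3, -0.9]
width: 0.0436
```

```bash
python3 go.py 496.8 376 150 15.2
```

```text
t 34.62 pos [495.2 236.5 155.7] shift [ 36.    5.4 134.8] turn [ 0.004 -0.016  0.007] F [ 1.3  0.3 -0.9] w 43.6 q7 -0.63
```

Emit:
step_arm(
  commands=[
    [16,0,48,0.004,-0.016,0.007,0],
    [14,0,48,0,0,0,0],
    [5,0,34,0,0,0,0],
    [0,10,0,0,0,0,0],
    [0,0,0,0,0,0,0],
  ],
)

```text
clock: 35.25
tool_pos: [0.4931, 0.38, 0.1484]
ee_rot: [-0.699, -0.096, 0.096, 0.702]
wrist_force: [-0.3, -0.7, -0.2]
width: 0.0434
```

```bash
python3 go.py 496.8 376 80 15.2
```

```text
t 35.25 pos [493.1 380.  148.4] shift [ 2.4 68.4 -5. ] turn [-0.003  0.008  0.001] F [-0.3 -0.7 -0.2] w 43.4 q7 -0.83
```

Emit:
step_arm(
  commands=[
    [2,30,-5,-0.003,0.008,0,0],
    [0,30,0,0,0,0,0],
    [0,15,0,0,0,0,0],
    [0,0,0,0,0,0,0],
  ],
)

```text
clock: 35.75
tool_pos: [0.4998, 0.3698, 0.0734]
ee_rot: [0.702, 0.092, -0.09, -0.7]
wrist_force: [-0.3, -0.5, 0.0]
width: 0.0433
```

```bash
python3 go.py 496.8 376 17.8 15.2
```

```text
t 35.75 pos [499.8 369.8  73.4] shift [-1.5 55.6  6.9] turn [ 0.003 -0.008  0.003] F [-0.3 -0.5  0. ] w 43.3 q7 -0.88
```

Emit:
step_arm(
  commands=[
    [-1.5,15,7,0.003,-0.008,0.003,0],
    [0,12,0,0,0,0,0],
    [0,10,0,0,0,0,0],
    [0,0,0,0,0,0,0],
  ],
)

```text
clock: 36.25
tool_pos: [0.4975, 0.3772, 0.0359]
ee_rot: [-0.7, -0.094, 0.093, 0.701]
wrist_force: [-0.5, 0.3, -0.5]
width: 0.0438
```

```bash
python3 go.py 496.8 376 17.8 15.2
```

```text
t 36.25 pos [497.5 377.2  35.9] shift [-1.  18.1 -1. ] turn [-0.001  0.     0.002] F [-0.5  0.3 -0.5] w 43.8 q7 -0.92
```

Emit:
step_arm(
  commands=[
    [-1,9,-1,-0.001,0,0.002,0],
    [0,5,0,0,0,0,0],
    [0,2.5,0,0,0,0,0],
    [0,0,0,0,0,0,0],
  ],
)

```text
clock: 36.75
tool_pos: [0.4971, 0.3763, 0.0187]
ee_rot: [-0.701, -0.094, 0.093, 0.701]
wrist_force: [0.2, 0.1, 0.1]
width: 0.0433
```

```bash
python3 go.py 496.8 376 17.8 15.2
```

```text
t 36.75 pos [497.1 376.3  18.7] shift [-0.3  0.9 -0.2] turn [-0.001  0.     0.001] F [0.2 0.1 0.1] w 43.3 q7 -0.93
```

Emit:
step_arm(
  commands=[
    [0,0.8,0,0,0,0,0],
    [0,0.4,0,0,0,0,0],
    [0,0,0,0,0,0,60],
    [0,0,0,0,0,0,66],
    [0,-25,0,0,0,0,66],
  ],
)

```text
clock: 37.38
tool_pos: [0.4965, 0.3756, 0.0419]
ee_rot: [0.701, 0.093, -0.094, -0.701]
wrist_force: [-0.2, -0.0, 1.4]
width: 0.0577
```

Emit:
step_arm(
  commands=[
    [0,-50,0,0,0,0,66],
    [0,-50,0,0,0,0,66],
    [0,-30,-40,0,0,0,66],
    [0,-10,-40,0,0,0,66],
    [0,0,0,0,0,0,66],
  ],
)

```text
clock: 38.0
tool_pos: [0.5188, 0.2981, 0.1888]
ee_rot: [-0.7, -0.095, 0.093, 0.701]
wrist_force: [-0.5, -0.6, -0.4]
width: 0.0577
```

```bash
python3 look.py w13; python3 -c "
from h import *
snap('top','t1.png');snap('scene','s1.png')
im=cv2.imread('pics/t1.png');cv2.imwrite('pics/t1z.png',cv2.resize(im[105:235,100:460],None,fx=2.2,fy=2.2,interpolation=2))"
```

```text
t 38.0 pos [0.5188 0.2981 0.1888] yaw 15.33 down [ 0.003  0.002 -1.   ] vel 0.045 q [-0.08  0.48 -0.73  1.74  0.36  1.05 -0.67]
```

View pics/w13.png

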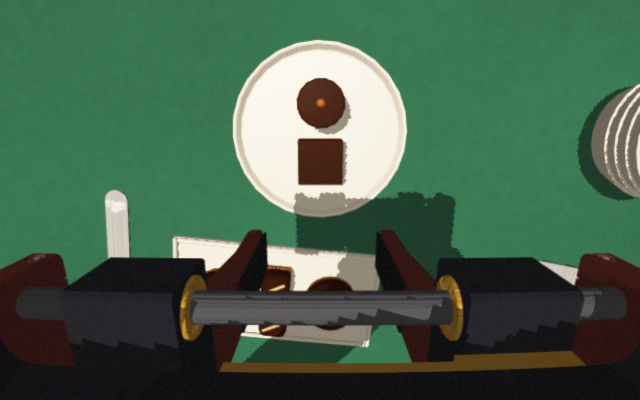

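View pics/t1z.png

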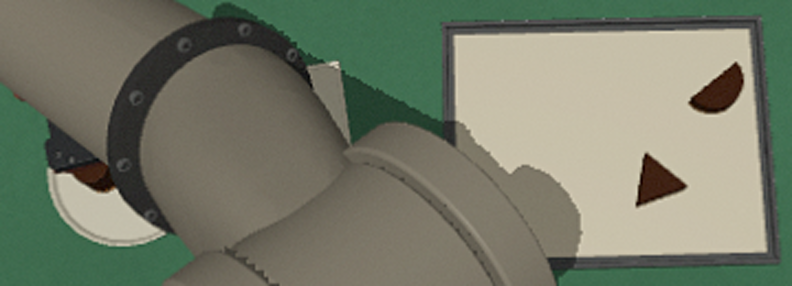

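View pics/s1.png

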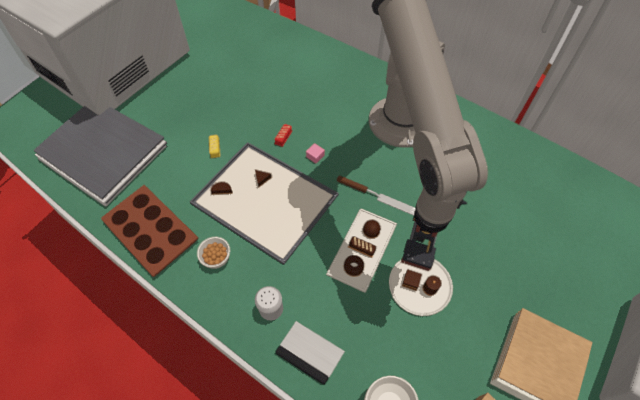

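All placed. I'll move the arm clear and take one last overhead look.

Emit:
step_arm(
  commands=[
    [-12,-10,-55,0,0,0,66],
    [-12,-10,-55,0,0,0,66],
    [-12,-10,-55,0,0,0,66],
    [-12,-10,-55,0,0,0,66],
    [-12,-10,-55,0,0,0,66],
  ],
)

```text
clock: 38.78
tool_pos: [0.5313, 0.0278, 0.2339]
ee_rot: [-0.695, -0.103, 0.107, 0.703]
wrist_force: [0.6, -0.0, 0.5]
width: 0.0578
```

Emit:
step_arm(
  commands=[
    [-12,-5,-55,0,0,0,66],
    [-12,-5,-55,0,0,0,66],
    [-12,0,-55,0,0,0,66],
    [-12,0,-55,0,0,0,66],
    [0,0,0,0,0,0,66],
  ],
)

```text
clock: 39.4
tool_pos: [0.5522, -0.2007, 0.2392]
ee_rot: [-0.694, -0.105, 0.109, 0.704]
wrist_force: [-0.1, 0.3, -0.2]
width: 0.0581
```

```bash
python3 - <<'E'
from h import *
snap('top','t2.png')
im=cv2.imread('pics/t2.png');cv2.imwrite('pics/t2z.png',cv2.resize(im[105:275,100:460],None,fx=2.2,fy=2.2,interpolation=2))
m=((im.min(2)>130)).astype(np.uint8); m[:,300:]=0;m[:,:110]=0;m[:120]=0;m[245:]=0
for c in cv2.findContours(m,0,2)[0]:
    if cv2.contourArea(c)>1000:
        W=(cast('top',c.reshape(-1,2),.01)*1000).astype(np.float32); print(cv2.minAreaRect(W))
m=(im.max(2)<90).astype(np.uint8); m[:,:120]=0;m[:,275:]=0;m[:130]=0;m[235:]=0
m=cv2.morphologyEx(m,3,np.ones((5,5)))
for c in cv2.findContours(m,0,2)[0]:
    if cv2.contourArea(c)>100:
        W=(cast('top',c.reshape(-1,2),.02)*1000).astype(np.float32); print('piece',np.round(cv2.minAreaRect(W)[0],1),np.round(cv2.minAreaRect(W)[1]),cv2.minAreaRect(W)[2])
s=manip.read_state(); print(s['clock'],s['tool_pos'],s['wrist_force'])
E
```

```text
((501.75799560546875, 348.39837646484375), (177.00357055664062, 177.8277587890625), 76.4140853881836)
((499.28619384765625, 153.77584838867188), (239.72152709960938, 119.38390350341797), 9.490347862243652)
piece [435.5 142.2] [52. 54.] 0.07151687145233154
piece [502.  152.4] [33. 81.] 8.827225685119629
piece [503.9 351.1] [ 55. 111.] 10.32491683959961
piece [563.6 162.7] [60. 57.] 1.9694478511810303
39.45 [ 0.55250701 -0.1971775   0.23946694] [-0.52005426  0.14665142  0.13910806]
```

View pics/t2z.png

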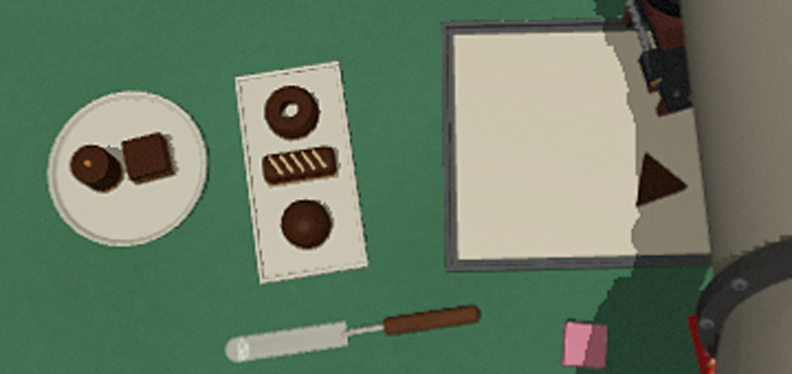

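```bash
python3 -c "
from plant import manip
print(manip.finish_job())"
```

```text
the job is handed in; nothing more can be done
None
```

Both tasting sets are made up and the job is handed in at about 39.5 s. I placed them in the order bar, dome, ring, square, drum.

**Oblong platter:** the bar is crosswise in the middle, within about 1 mm lengthwise. The dome and ring sit about 65 mm either side on the centre line.

**Round plate:** the square and drum are side by side about its middle, with about 12 mm between them going by where they were released. In the last overhead picture the two merge into one outline because of the tall drum. The wrist picture taken just after the drum was released shows them clearly apart.

**Last checks:**
- **Pieces:** all five were standing upright, and no two were touching.
- **Plates:** both were within about 1 mm of where they started in the overhead picture.
- **Left on the sheet:** the triangle and half-moon were still there. The arm hides the half-moon in the last picture, but it shows in place in the one before.
- **Wrist force:** it stayed below about 2 N in every reading.

**Disagreements:** the overhead and wrist cameras differ by about 2–3 mm in absolute position, so I relied on measurements within one picture. Two of the wrist views put the bar about 1.8 mm off centre across the platter. An earlier wrist view put it under 1 mm off, so I left it.

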